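# Hang the cleaned palettes on their hook

## Robot

A 6-joint arm with a two-finger parallel gripper is mounted at the origin on the work surface. World frame = base frame: x ahead of the robot, y to its left, z up, the work surface at z = 0. Lengths are in m, angles in rad, forces in N, time in s.
With the tool pointing down it reaches from about 0.425 to 0.95 m from the base axis. Payload 3.5 kg.
Tool frame: the origin (TCP) lies between the finger pads; the fingertips stand 19 mm ahead of it and the grasp point (between the pads) is the TCP; y points along the fingers, z is the direction in which the jaws open and shut, and the axes are right-handed (so a half turn about y gives the same grasp; the last joint's range is limited). The gripper opens to 85 mm and grips with 20 to 120 N. Pads are 22 mm wide; open, the fingers measure 114 mm over their backs; the gripper's body (76 mm by 85 mm) begins 54 mm behind the grasp point. The pads swing forward as they close: fully open they stand 13 mm farther back than shut.
Start: joints at [1.068, 0.286, 1.577, -0, 1.279, -0.15], TCP at [0.233, 0.633, 0.25] pointing down, gripper open.
Joint ranges: [-2.77, 2.77], [-0.9, 2.22], [0.21, 2.48], [-1.53, 4.67], [0.24, 2.81], [-2.84, 2.84]. Speed limits (rad/s): [2.79, 2.79, 3.14, 3.14, 3.14, 3.14].

## Interface

Orientations are given as a unit quaternion [x, y, z, w].
In Python, from plant import get_state, read_camera, camera_model, sign_off gives the robot as it stands.
- The arm moves only by the tool carry_out, never from a script. Its argument "moves" is a list of rows, each a list of 7 numbers: the turn, a rotation vector about the tool's x, y, z in rad, then the shift along the tool's x, y, z in m, then the closure, from -1 (fully open) to 1 (shut). In form: [[wx, wy, wz, dx, dy, dz, jaw], ...]. A call has 1 to 10 rows; each row shifts and turns the commanded pose from where the row before left it, along the tool's axes as they then stand; what a row does not reach is not made up. A row lasts 1/8 s, in which the tool goes at most 62.5 mm and 10.7 degrees, less where a joint would pass 70% of its speed; a pose out of reach is approached as far as the arm can. A call is refused whole if a number of a shift passes 0.0625 or a number of a turn 0.188, either way. A call with a gripper value outside its range is refused whole. The fingers move at their own pace and stop on an object; "squeeze" is the grip in N (left out, the last holds). Time passes only in rows, so rows that do not move let the fingers close. It gives the time, the measured TCP pose, the force and the opening at its end, in the units of the state.
- get_state(): the state, without advancing time (a new reading comes with each control period).
- read_camera(name): name is "scene" or "top" or "wrist"; returns the picture (420x560x3 uint8, blue, green, red); there is no depth.
- camera_model(name): a dict with "camera_matrix" (3x3 intrinsics, pixels), "pose" (4x4, takes a point from camera to world coordinates). Camera axes: x right, y down, z forward; pixel columns grow to the right and rows downward; lengths in m; the calibration is good to about 2 mm. The wrist camera is an equidistant fisheye: a pixel r from the principal point sees the ray r / f radians off the axis. A picture is of the moment at which its call begins: read the wrist's pose just before it. camera_model takes no time and is no camera call; for the wrist camera it gives the pose at the moment of the call.
- sign_off(): hands the job in, once; it reports no verdict.
The state is a dict: "time": time; "qpos": joint angles; "dq": joint speeds; "joint_efforts": joint torques, N m; "eef_pos": TCP position; "tcp_rot": TCP orientation; "contact_force": force on the tool from outside, world axes, zero at the start; "wrist_torque": the same for the moment, N m; "opening": opening from 0.0 (shut) to 1.0 (fully open).
Only numpy, scipy, OpenCV 4.12 (cv2) and the standard library are available. Lean on these libraries where they do the work, as an engineer would, in place of code of your own. Each camera call takes 0.05 s, during which the arm holds its last target. There are 200 camera calls.

## Task

Hang the three plywood palettes from the drying rack by their thumb holes on the one hook: the large one first, then the medium, then the small. Slide each one gently all the way back before hanging the next, so that the square rubber backing plate on it is pushed fully home against the bracket and each palette lies flat against the one behind; never force the hook, and leave the jar, brush pot and palette knife where they are.

Things in the scene. Friction and masses are not known exactly. Their poses are not given: they have to be found in the camera images.
- large_mid (a point): Centre of the large palette: plain upright plywood plate 10 mm thick, body 170 wide (y) by 145 high (z), on top a central neck 18 wide, 42 high, to hold it by. Round thumb hole 36 across, centre 72 below the neck's top (30 below its foot). This point is 93.5 below the neck's top; x is the plate's normal, both faces alike. About 160 g
- medium_mid (a point): Centre of the medium palette: plain upright plywood plate 10 mm thick, body 140 wide (y) by 120 high (z), on top a central neck 30 wide, 42 high, to hold it by. Round thumb hole 36 across, centre 72 below the neck's top (30 below its foot). This point is 81 below the neck's top; x is the plate's normal, both faces alike. About 120 g
- small_mid (a point): Centre of the small palette: plain upright plywood plate 10 mm thick, body 110 wide (y) by 95 high (z), on top a central neck 42 wide, 42 high, to hold it by. Round thumb hole 36 across, centre 72 below the neck's top (30 below its foot). This point is 68.5 below the neck's top; x is the plate's normal, both faces alike. About 80 g
- large: The large palette; origin at the centre of its lower edge
- medium: The medium palette; origin at the centre of its lower edge
- small: The small palette; origin at the centre of its lower edge
- rack: Fixed low wooden drying rack, 190 (x) by 90 (y) mm, 32 high, origin at the centre of its underside. Three slots along its y at x = -60, 0, 60, each 13 wide with the floor at 8 above the table; one palette stands in each slot, in any order, crosswise to the rack's x
- stand: Fixed hook stand: wooden foot 12 mm thick, steel post 20 square at x = 85, 237 high. Origin on the table under the middle of the hook; x runs along the hook from its free tip to the post, z up. A bracket on the post carries one level round hook 12 thick over y = 0. Pressing or striking any of it with over 25 N is too much
- under_tip (a point): Point on the table under the hook's free tip (stand x = -76 mm). The hook runs level from the bracket's face (stand x = 65) to x = -60, then bends up, its end 10 above the shank's top. The bracket is clamped at an unknown height: the shank's top is 165 to 195 above the table, not measured: feel or look; rubber-bushed, it gives 1 mm per 4 N
- under_home (a point): Point on the table under the face of the fully home backing plate (stand x = 57 mm). It is a stiff square black rubber plate, 60 wide, 8 thick, from 10 above to 50 below the shank's top, sliding on the shank; starts 8 to 25 off home (not measured), drags with about 3.5 N, then stops at the bracket (it gives 1 mm per 4 N). All home, palette mid-planes lie at stand x = 52 (large), 42 (medium), 32 (small)
- jar: Lidded jar, 56 mm across, 85 high; bystander; origin under its centre
- pot: Blue ceramic brush pot, 80 mm across, about 190 high with brushes; bystander; origin under its centre
- knife: Palette knife lying on the table, 180 mm long; bystander; origin on the table under its middle
Mind the look-alikes: they are no part of the job. What is shaped like the large but orange or pink is not meant.

How it is judged:
On the way, in this order (a step that is already met when the one before it is completed fails the run):
1. the large palette hangs on the hook and has pushed the rubber backing plate home (x of large_mid in the frame of stand above 0.049 m and y of large_mid in the frame of stand between -0.02 and 0.02 m and height (world z) of large_mid above 0.115 m and angle between large_mid's own z axis and vertical below 0.17 rad and angle between the x axis of large_mid and the x axis of stand, either way round below 0.2 rad and contact force between large and stand above 0.1 N), for 0.2 s.
2. the medium palette hangs flat against the large one, still home (all of step 1 and x of medium_mid in the frame of stand above 0.0375 m and y of medium_mid in the frame of stand between -0.02 and 0.02 m and height (world z) of medium_mid above 0.128 m and angle between medium_mid's own z axis and vertical below 0.17 rad and angle between the x axis of medium_mid and the x axis of stand, either way round below 0.2 rad and contact force between medium and stand above 0.1 N), for 0.2 s.
3. the small palette hangs flat against the medium one, all home (all of step 2 and x of small_mid in the frame of stand above 0.026 m and y of small_mid in the frame of stand between -0.02 and 0.02 m and height (world z) of small_mid above 0.14 m and angle between small_mid's own z axis and vertical below 0.17 rad and angle between the x axis of small_mid and the x axis of stand, either way round below 0.2 rad and contact force between small and stand above 0.1 N), for 0.2 s.
At the end, for the whole second after the job is handed in: All three palettes hang at rest by their thumb holes on the hook, upright within 10 degrees, square to it within 11 degrees and centred within 20 mm; from the bracket outwards large, medium, small, each pushed back flat: large within 3 mm of home, medium 4.5 mm, small 6 mm (all of step 3 and linear speed of each of large, medium, small below 0.02 m/s); the robot touches nothing.
It fails at once if the stand or its hook is pressed or struck with more than 25 N (contact force between anything else and stand above 25 N).
It fails at once if the jar is shifted by more than 20 mm or tipped (distance of jar from where it was at the start of the episode above 0.02 m or angle between jar's own z axis and vertical above 0.3 rad).
It fails at once if the brush pot is shifted by more than 20 mm or tipped (distance of pot from where it was at the start of the episode above 0.02 m or angle between pot's own z axis and vertical above 0.3 rad).
It fails at once if the palette knife is shifted by more than 20 mm or tipped (distance of knife from where it was at the start of the episode above 0.02 m or angle between knife's own z axis and vertical above 0.3 rad).
It also fails if it takes over 72 s, if anything falls off the work surface, if the arm or the gripper's body presses on something with over 40 N, if the wrist force passes 120 N, or if a joint passes its speed limit or range.

## Working session

There is one attempt and no reset: what is moved stays moved. The work goes in short steps, Python scripts to look and compute and a tool call to move; the robot and the scene stay as the last step left them, time stands still between calls to the robot, and variables do not carry over. Pictures are saved under pics/ and viewed, about 8 in all and at most 12, crops included, and the job is handed in when it is done.

Besides the shell and the picture viewer there is one more tool, called after "Emit:" in YAML: its name, and indented under it one key for each argument. carry_out: Moves the arm, as the interface text tells. Its arguments: {"type":"object","properties":{"moves":{"type":"array","items":{"type":"array","items":{"type":"number"}}},"squeeze":{"type":"number"}},"required":["moves"]}

```bash
ls; mkdir -p pics
python3 - <<'E'
from plant import *
import cv2
s=get_state()
for k,v in s.items(): print(k,v)
for n in("scene","top"):
    cv2.imwrite(f"pics/{n}0.png",read_camera(n)); m=camera_model(n); print(n,m)
print(camera_model("wrist"))
E
```

```text
pics
time 0.0
qpos [ 1.06800749e+00  2.87171319e-01  1.57818593e+00 -2.60825999e-05
  1.27858109e+00 -1.50008874e-01]
dq [-1.26244200e-03  1.89372610e-03 -4.27536405e-05  1.51440259e-03
 -5.95405337e-04  7.42966590e-04]
joint_efforts [-3.42693565e-04 -4.05974042e+01 -2.92630059e+01 -1.41444752e-04
  5.79623622e-03 -1.01332915e-06]
eef_pos [0.23290242 0.63289364 0.24893851]
tcp_rot [ 0.69692337 -0.12433561  0.12382052 -0.69534664]
contact_force [-0.73448333 -0.21714701  0.04832223]
wrist_torque [-0.03481104 -0.02982074 -0.01041598]
opening 1.0007345250093946
scene {'camera_matrix': array([[420.49324389,   0.        , 279.13311642],
       [  0.        , 420.49324389, 205.51314713],
       [  0.        ,   0.        ,   1.        ]]), 'pose': array([[-0.09632665,  0.7231237 , -0.68396878,  1.3188464 ],
       [ 0.99518122,  0.05732419, -0.07955041,  0.1343597 ],
       [-0.01831683, -0.68833571, -0.72516097,  0.94872286],
       [ 0.        ,  0.        ,  0.        ,  1.        ]])}
top {'camera_matrix': array([[428.53865212,   0.        , 277.25227095],
       [  0.        , 428.53865212, 208.16974416],
       [  0.        ,   0.        ,   1.        ]]), 'pose': array([[ 0.00765793, -0.9991495 ,  0.04051718,  0.46923862],
       [-0.99968859, -0.00861184, -0.02342144,  0.06428362],
       [ 0.02375044, -0.0403252 , -0.9989043 ,  1.16693859],
       [ 0.        ,  0.        ,  0.        ,  1.        ]])}
{'camera_matrix': array([[325.1922621 ,   0.        , 279.88832722],
       [  0.        , 325.1922621 , 216.53098005],
       [  0.        ,   0.        ,   1.        ]]), 'pose': array([[ 0.34534892,  0.89580153,  0.27977444,  0.16236137],
       [ 0.93847176, -0.32894245, -0.10520278,  0.65846251],
       [-0.00221112,  0.29889208, -0.95428436,  0.37248868],
       [ 0.        ,  0.        ,  0.        ,  1.        ]])}
```

View pics/scene0.png

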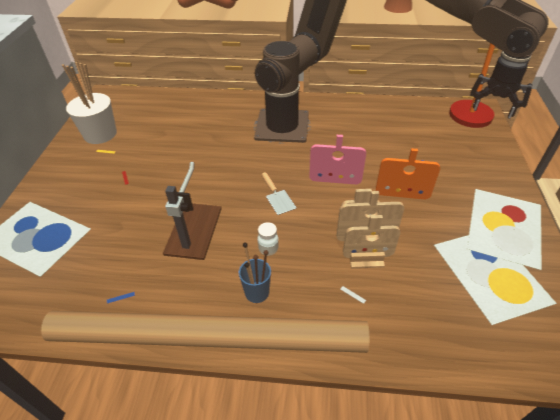

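View pics/top0.png

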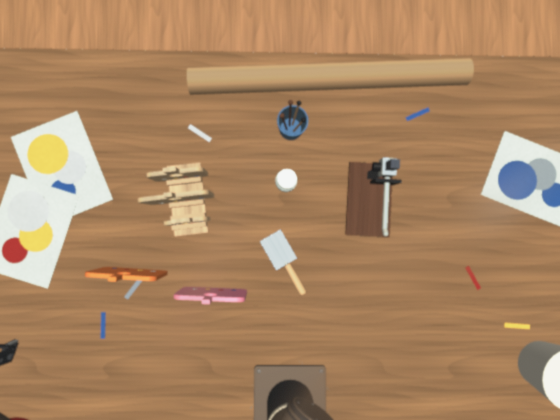

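Run:
```python
import cv2,numpy as np
t=cv2.imread("pics/top0.png");s=cv2.imread("pics/scene0.png")
f=lambda im,x,y,w,h:cv2.resize(im[y:y+h,x:x+w],(400,300),interpolation=cv2.INTER_CUBIC)
# 100x75 crops, factor 4
cv2.imwrite("pics/c1.png",np.vstack([np.hstack([f(t,130,155,100,75+15-15),f(s,320,180,120,90)]),np.hstack([f(t,335,160,100,75),f(s,150,160,120,90)])]))
```

```text
(no output)
```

View pics/c1.png

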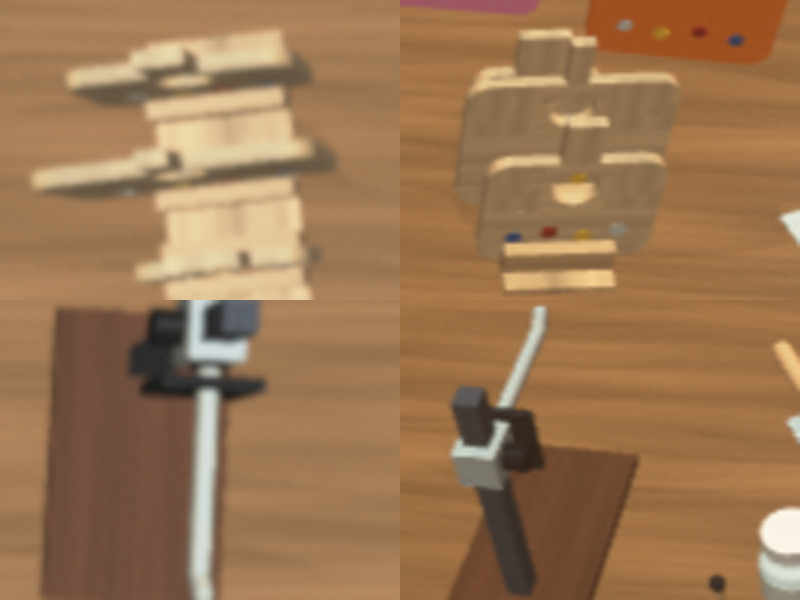

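```bash
cat > h.py <<'E'
import numpy as np,cv2
from plant import *
from scipy.spatial.transform import Rotation as R
def ray(n,u,v,m=None):
    m=m or camera_model(n); K,P=m["camera_matrix"],np.array(m["pose"])
    x,y=(u-K[0,2])/K[0,0],(v-K[1,2])/K[1,1]
    if n=="wrist":
        r=np.hypot(x,y); d=np.array([x/r*np.sin(r),y/r*np.sin(r),np.cos(r)])
    else: d=np.array([x,y,1.])
    return P[:3,3],P[:3,:3]@d/np.linalg.norm(d)
def atz(n,u,v,z,m=None):
    o,d=ray(n,u,v,m); return o+d*(z-o[2])/d[2]
def tri(*rs):
    A=sum(np.eye(3)-np.outer(d,d) for o,d in rs); b=sum((np.eye(3)-np.outer(d,d))@o for o,d in rs)
    p=np.linalg.solve(A,b); return p,[np.linalg.norm(np.cross(p-o,d)) for o,d in rs]
def proj(n,p,m=None):
    m=m or camera_model(n); K,P=m["camera_matrix"],np.array(m["pose"])
    c=(np.asarray(p)-P[:3,3])@P[:3,:3]
    if n=="wrist":
        t=np.arctan2(np.hypot(c[0],c[1]),c[2]); a=np.arctan2(c[1],c[0]); q=np.array([np.cos(a),np.sin(a)])*t
    else: q=c[:2]/c[2]
    return q*K[0,0]+K[:2,2]
E
python3 - <<'E'
from h import *
np.set_printoptions(precision=4,suppress=True)
for n,z,a,b in(("L",.153,(138.7,200),(207.5,191.7)),("M",.128,(147.5,175),(201,170)),("S",.103,(164,222.5),(205.7,218.7))):
    p,q=atz("top",*a,z),atz("top",*b,z); d=p-q; print(n,(p+q)/2,np.hypot(*d[:2]),np.degrees(np.arctan2(-d[0],d[1])))
print("tip",tri(ray("top",386,235),ray("scene",192,162.4)))
print("plate",tri(ray("top",387.5,180.5),ray("scene",181.5,191.5)))
print("tip@.19",atz("top",386,235,.19),"pl",atz("top",387.5,180.5,.18))
print("jar",atz("top",287,180,.085),"pot",atz("top",293,123,.1),"knife",atz("top",283,262,0))
print(R.from_quat(get_state()["tcp_rot"]).as_matrix())
m=camera_model("wrist")["pose"];print(R.from_quat(get_state()["tcp_rot"]).as_matrix().T@(m[:3,3]-get_state()["eef_pos"]))
E
```

```text
L [0.5373 0.2862 0.153 ] 0.16235579480809068 7.46972533471894
M [0.5957 0.2899 0.128 ] 0.12933130001520843 6.001527946955636
S [0.4797 0.2673 0.103 ] 0.10284861345089308 5.6883471064538895
tip (array([ 0.4493, -0.2098,  0.1821]), [np.float64(0.0005850244562835311), np.float64(0.0005850244562835429)])
plate (array([ 0.5741, -0.2084,  0.1911]), [np.float64(0.003246851388400537), np.float64(0.003246851388400522)])
tip@.19 [ 0.4495 -0.2082  0.19  ] pl [ 0.5759 -0.2148  0.18  ]
jar [0.5848 0.0147 0.085 ] pot [0.7272 0.0013 0.1   ] knife [0.3705 0.0202 0.    ]
[[ 0.9384 -0.0011  0.3455]
 [-0.3455 -0.0019  0.9384]
 [-0.0003 -1.     -0.0022]]
[-0.0751 -0.1234 -0.0007]
```

Emit:
carry_out:
  moves:
    - [0, -0.155, 0, 0, -0.017, 0, -1]
    - [0, -0.155, 0, 0, -0.017, 0, -1]
    - [0, -0.155, 0, 0, -0.017, 0, -1]
    - [0, 0, 0, 0.032, 0, -0.053, -1]
    - [0, 0, 0, 0.032, 0, -0.053, -1]
    - [0, 0, 0, 0.032, 0, -0.053, -1]
    - [0, 0, 0, 0.032, 0, -0.053, -1]
    - [0, 0, 0, 0.032, 0, -0.053, -1]
    - [0, 0, 0, 0.032, 0, -0.053, -1]
    - [0, 0, 0, 0.032, 0, -0.053, -1]

```text
time: 1.35
eef_pos: [0.498, 0.288, 0.3009]
tcp_rot: [0.706, 0.039, -0.04, -0.706]
contact_force: [1.3, 0.9, -0.2]
opening: 1.002
```

Run:
```python
from h import *
m=camera_model("wrist");np.save("m1.npy",m,allow_pickle=True);im=read_camera("wrist");cv2.imwrite("pics/w1raw.png",im)
cv2.imwrite("pics/w1.png",cv2.resize(im,(800,600),interpolation=cv2.INTER_CUBIC)); s=get_state();print(s["eef_pos"],s["time"],R.from_quat(s["tcp_rot"]).as_matrix())
```

```text
[0.50223421 0.28236706 0.30075085] 1.4 [[ 0.99432522  0.00262962 -0.1063506 ]
 [ 0.10636305 -0.00516292  0.99431396]
 [ 0.00206559 -0.99998321 -0.00541332]]
```

View pics/w1.png

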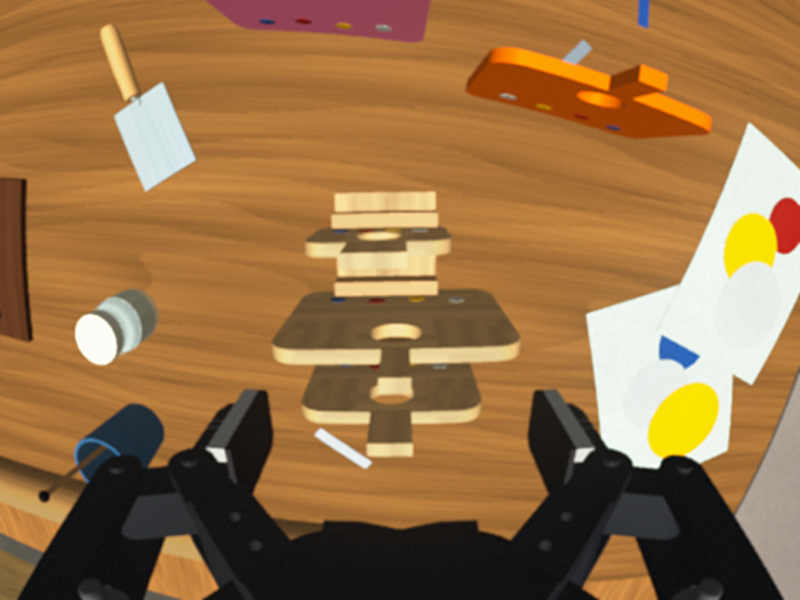

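Run:
```python
from h import *
np.set_printoptions(precision=4,suppress=True)
m=np.load("m1.npy",allow_pickle=True).item(); k=.7
im=cv2.imread("pics/w1raw.png");cv2.imwrite("pics/w1c.png",cv2.resize(im[125:335,170:380],(798,798),interpolation=cv2.INTER_CUBIC)[:600+198][:,:][0:798:1].copy()[198-198:600])
W=lambda u,v,z:atz("wrist",u*k,v*k,z,m)[:2]
def show(n,a,b,z):
    p,q=W(*a,z),W(*b,z); d=q-p; print(n,(p+q)/2,np.hypot(*d),np.degrees(np.arctan2(-d[0],d[1])))
show("L -x top",(275,347),(519,347),.153); show("L +x top",(275,362),(519,361),.153)
show("L neck top face mid",(378,384),(413,384),.195)
show("M -x top",(304,407),(480,405),.128); show("M +x",(304,421),(480,418),.128)
show("M neck top",(367,450),(413,449),.170)
show("S -x top",(306,241),(450,238),.103);show("S +x",(306,255),(450,251),.103)
show("S necktop",(338,267),(437,265),.145)
```

```text
L -x top [0.533  0.2888] 0.15730674240549333 6.462826584369541
L +x top [0.5432 0.2899] 0.1592910522406606 6.728847601106473
L neck top face mid [0.5375 0.2888] 0.019249498861956295 6.50586124093998
M -x top [0.59   0.2911] 0.12957840380358668 7.350876208720109
M +x [0.6017 0.2923] 0.13155520614361982 7.77393458011846
M neck top [0.5987 0.2916] 0.030224556959776078 8.274307078336117
S -x top [0.4737 0.2683] 0.10144042584287719 7.375906851420417
S +x [0.4833 0.2693] 0.10210677041678425 7.83692147378667
S necktop [0.4831 0.2773] 0.061063329853546476 7.528750618299403
```

View pics/w1c.png

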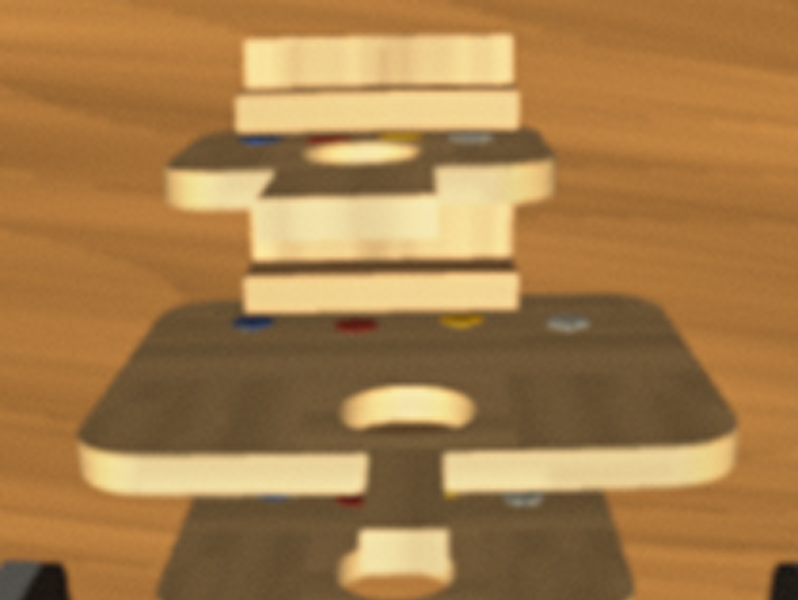

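Emit:
carry_out:
  moves:
    - [0, -0.015, 0, 0.036, 0.02, 0.002, -1]
    - [0, 0, 0, 0, 0.035, 0, -1]
    - [0, 0, 0, 0, 0.035, 0, -1]
    - [0, 0, 0, 0, 0.03, 0, -1]
    - [0, 0, 0, 0, 0, 0, -1]
    - [0, 0, 0, 0, 0, 0, 1]
    - [0, 0, 0, 0, 0, 0, 1]
    - [0, 0, 0, 0, 0, 0, 1]
    - [0, 0, 0, 0, 0, 0, 1]
    - [0, 0, 0, 0, 0, 0, 1]
  squeeze: 70

```text
time: 2.65
eef_pos: [0.5331, 0.2959, 0.1818]
tcp_rot: [-0.706, -0.045, 0.045, 0.706]
contact_force: [0.3, -1.1, 1.3]
opening: 0.199
```

Emit:
carry_out:
  moves:
    - [0, 0, 0, 0, -0.02, 0, 1]
    - [0, 0, 0, 0, -0.05, 0, 1]
    - [0, 0, 0, 0, -0.05, 0, 1]
    - [0, 0, 0, -0.0124, 0, -0.053, 1]
    - [0, 0, 0, -0.0124, 0, -0.053, 1]
    - [0, 0, 0, -0.0124, 0, -0.053, 1]
    - [0, 0, 0, -0.0124, 0, -0.053, 1]
    - [0, 0, 0, -0.0124, 0, -0.053, 1]
    - [0, 0, 0, -0.0124, 0, -0.053, 1]
    - [0, 0.09, 0, 0, 0, 0, 1]

```text
time: 3.9
eef_pos: [0.4989, -0.0322, 0.3025]
tcp_rot: [0.707, 0.011, -0.01, -0.707]
contact_force: [-0.7, 1.0, -0.7]
opening: 0.193
```

Emit:
carry_out:
  moves:
    - [0, 0.09, 0, 0, 0, 0, 1]
    - [0, 0, 0, 0, 0, 0, 1]
    - [0, 0, 0, 0, 0, 0, 1]

```text
time: 4.28
eef_pos: [0.4994, -0.0288, 0.3018]
tcp_rot: [0.707, -0.018, 0.018, -0.707]
contact_force: [0.2, -0.3, -1.5]
opening: 0.199
```

Run:
```python
from h import *
m=camera_model("wrist");np.save("m2.npy",m,allow_pickle=True);im=read_camera("wrist");cv2.imwrite("pics/w2raw.png",im)
cv2.imwrite("pics/w2.png",cv2.resize(im,(800,600),interpolation=cv2.INTER_CUBIC)); s=get_state();print(s["eef_pos"],s["time"],R.from_quat(s["tcp_rot"]).as_euler("zyx",True),s["contact_force"],s["opening"])
```

```text
[ 0.49937482 -0.02876476  0.30167526] 4.325 [-8.79618812e-03  2.94115805e+00 -9.00006966e+01] [ 0.02907992 -0.29755528 -1.3422272 ] 0.19434502528347247
```

View pics/w2.png

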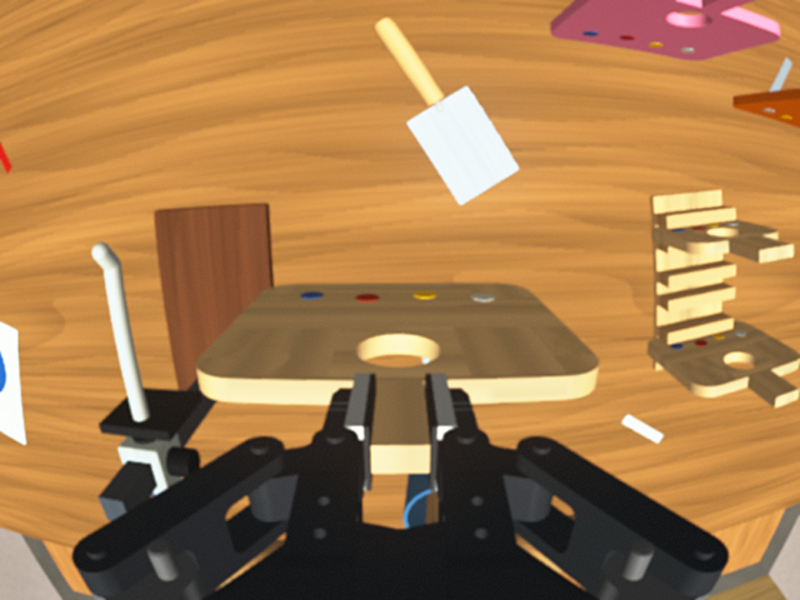

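```bash
cat > fit.py <<'E'
from h import *
from scipy.optimize import least_squares
np.set_printoptions(precision=4,suppress=True)
def cent(im,u0,u1,v0,v1,thr=150,hi=255):
    out=[]
    for v in range(v0,v1):
        r=im[v,u0:u1].astype(float); w=(r.min(1)>thr)*(r.max(1)-r.min(1)<60)
        if 3<=w.sum()<=14: out.append((u0+(np.arange(u1-u0)*w).sum()/w.sum(),v,w.sum()))
    return np.array(out)
if __name__=="__main__":
    a=cent(cv2.imread("pics/w2raw.png"),55,110,165,292); b=cent(cv2.imread("pics/top0.png"),376,396,182,240); c=cent(cv2.imread("pics/scene0.png"),178,198,158,192)
    for q in(a,b,c): print(len(q)); print(q[::6].round(1).tolist(),q[-1])
E
python3 fit.py
```

```text
121
[[68.5, 171.0, 4.0], [69.0, 177.0, 11.0], [73.0, 183.0, 11.0], [77.0, 189.0, 11.0], [77.5, 195.0, 10.0], [78.5, 201.0, 10.0], [79.5, 207.0, 10.0], [80.5, 213.0, 10.0], [81.5, 219.0, 10.0], [82.5, 225.0, 10.0], [83.5, 231.0, 10.0], [84.5, 237.0, 10.0], [86.5, 243.0, 10.0], [87.5, 249.0, 10.0], [88.5, 255.0, 10.0], [89.5, 261.0, 10.0], [91.5, 267.0, 10.0], [92.5, 273.0, 10.0], [94.0, 279.0, 9.0], [95.5, 285.0, 10.0], [97.0, 291.0, 9.0]] [ 97. 291.   9.]
52
[[386.5, 183.0, 4.0], [386.5, 189.0, 4.0], [386.0, 195.0, 5.0], [386.0, 201.0, 5.0], [385.5, 207.0, 4.0], [385.5, 213.0, 4.0], [385.0, 219.0, 5.0], [384.5, 225.0, 4.0], [385.5, 231.0, 4.0]] [385.5 234.    4. ]
29
[[191.0, 163.0, 3.0], [190.5, 169.0, 4.0], [188.0, 175.0, 3.0], [185.0, 181.0, 3.0], [182.5, 187.0, 4.0]] [181. 191.   3.]
```

```bash
cat >> fit.py <<'E'
    m=np.load("m2.npy",allow_pickle=True).item(); mt,ms=camera_model("top"),camera_model("scene")
    xs=np.linspace(-.075,.065,60)
    def line(n,p,mm):
        x0,y0,t,h=p; P=np.array([[x0+x*np.cos(t),y0+x*np.sin(t),h-.006] for x in xs]); q=np.array([proj(n,z,mm) for z in P]); return q[np.argsort(q[:,1])]
    def res(p,use="wts",full=False):
        r=[]
        if "w" in use:
            q=line("wrist",p,m); k=(a[:,1]>=193); r+=[np.interp(a[k,1],q[:,1],q[:,0])-a[k,0]]
            x0,y0,t,h=p; B=[x0-.06*np.cos(t),y0-.06*np.sin(t),h-.006]; r+=[(proj("wrist",B,m)-[76,187])[1:]*3]
            E=[x0-.072*np.cos(t),y0-.072*np.sin(t),h+.006]; r+=[(proj("wrist",E,m)-[69,174])[1:]*3]
        if "t" in use: q=line("top",p,mt); k=b[:,1]<222; r+=[(np.interp(b[k,1],q[:,1],q[:,0])-b[k,0])]
        if "s" in use: q=line("scene",p,ms); k=c[:,1]>172; r+=[(np.interp(c[k,1],q[:,1],q[:,0])-c[k,0])]
        return np.concatenate(r)
    for use in("wts","ws","wt"):
        f=least_squares(res,[.525,-.21,-.05,.18],args=(use,),loss="soft_l1",x_scale=[.01]*4); print(use,f.x,np.degrees(f.x[2]),f.cost,np.sqrt(np.mean(f.fun**2)))
E
python3 fit.py|tail -3
```

```text
wts [ 0.5226 -0.2098 -0.0508  0.1882] -2.9082068160555905 9.20526529738367 0.4518075718233626
ws [ 0.5221 -0.2067 -0.0514  0.1924] -2.9425228605930402 7.6158811061038545 0.4664940210257599
wt [ 0.5227 -0.21   -0.0511  0.188 ] -2.9258786594867217 8.054329252401148 0.46463760231375995
```

Emit:
carry_out:
  moves:
    - [0, 0, 0, -0.042, 0.02, -0.002, 1]
    - [0, 0, 0, -0.042, 0.02, -0.002, 1]
    - [0, 0, 0, 0, 0, 0, 1]
    - [0, 0, 0, 0.002, 0.008, -0.039, 1]
    - [0, 0, 0, 0.002, 0.008, -0.039, 1]
    - [0, 0, 0, 0.002, 0, -0.038, 1]
    - [0, 0, 0, 0, 0, 0, 1]
    - [0, 0, 0, 0, 0, 0, 1]

```text
time: 5.32
eef_pos: [0.4159, -0.1447, 0.246]
tcp_rot: [-0.707, 0.018, -0.019, 0.707]
contact_force: [0.4, 0.6, -1.9]
opening: 0.197
```

Run:
```python
from h import *
m=camera_model("wrist");np.save("m3.npy",m,allow_pickle=True);im=read_camera("wrist");cv2.imwrite("pics/w3raw.png",im)
cv2.imwrite("pics/w3.png",cv2.resize(im,(800,600),interpolation=cv2.INTER_CUBIC)); s=get_state();print(s["eef_pos"],s["time"],R.from_quat(s["tcp_rot"]).as_euler("zyx",True),s["contact_force"])
for p in([.4465,-.206,.194],[.4627,-.2068,.182],[.5,-.2087,.182]): print(proj("wrist",p,m)/.7)
```

```text
[ 0.41579533 -0.14427314  0.2458447 ] 5.375 [-4.61403715e-02  2.96786308e+00 -8.99981351e+01] [-0.20799086  0.04791603 -1.58625176]
[270.22921292 423.4019069 ]
[280.34918253 438.83435927]
[289.39987708 496.48005337]
```

View pics/w3.png

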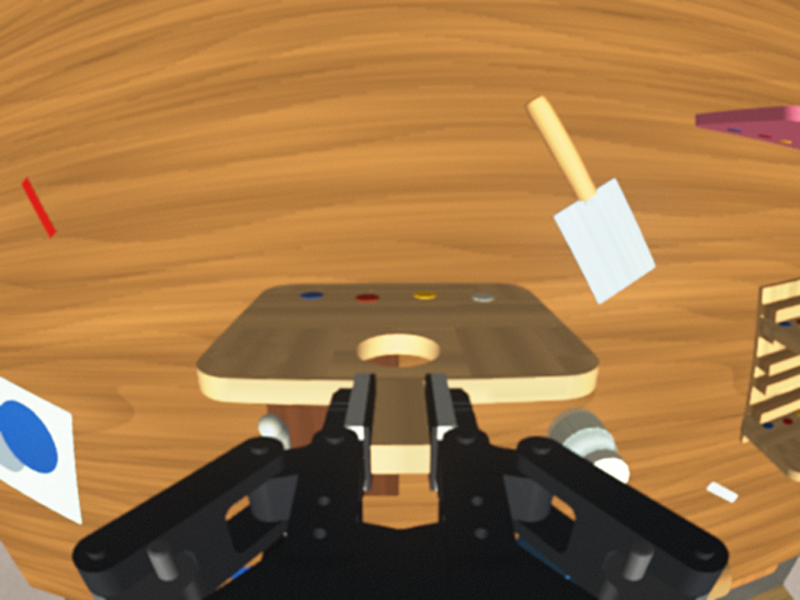

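Run:
```python
from h import *
m=np.load("m3.npy",allow_pickle=True).item(); k=.7
T=R.from_euler("z",-2.95,degrees=True).as_matrix(); p0=np.array([.4158,-.1443,.2458])
from scipy.optimize import least_squares
# local: x normal, y left, z up rel. TCP ; palette params dx,dz,pitch,dy
pts=[((-.005,-.009,0),(371,446)),((-.005,.009,0),(430,445)),((.005,-.009,0),(371,473)),((.005,.009,0),(430,472)),((-.005,-.085+.006,-.042),(201,372)),((-.005,.085-.006,-.042),(595,371)),((-.005,0,-.054),(399,334)),((-.005,.018,-.072),(439,350)),((-.005,-.018,-.072),(357,350))]
def mod(p):
    Q=R.from_euler("xyz",[p[4],p[2],0]).as_matrix()
    return [proj("wrist",p0+T@(np.array([p[0],p[3],p[1]])+Q@np.array(a)),m) for a,_ in pts]
def res(p): return np.ravel([q-np.array(b)*k for q,(_,b) in zip(mod(p),pts)])
f=least_squares(res,[.004,.013,0,0,0],x_scale=[.01]*2+[.1]+[.01,.1]); print(f.x.round(4)); print((f.fun.reshape(-1,2)/k).round(1))
```

```text
[ 0.0083  0.0076  0.0773 -0.0013 -0.0117]
[[-0.9 -0.7]
 [ 0.7 -0.2]
 [ 0.2 -2.9]
 [-0.5 -2.4]
 [-0.8  0.4]
 [ 1.4 -1.1]
 [-0.4 26.1]
 [ 0.7 -9.9]
 [-0.3 -9.4]]
```

Run:
```python
from h import *
m=np.load("m3.npy",allow_pickle=True).item(); k=.7
T=R.from_euler("z",-2.95,degrees=True).as_matrix(); p0=np.array([.4158,-.1443,.2458])
from scipy.optimize import least_squares
pts=[((-.005,-.009,0),(371,446)),((-.005,.009,0),(430,445)),((.005,-.009,0),(371,473)),((.005,.009,0),(430,472)),((-.005,-.085,-.046),(199,370)),((-.005,.085,-.046),(597,369)),((-.005,0,-.090),(399,334)),((-.005,.018,-.072),(439,350)),((-.005,-.018,-.072),(357,350))]
def res(p):
    Q=R.from_euler("xyz",[p[4],p[2],0]).as_matrix()
    return np.ravel([proj("wrist",p0+T@(np.array([p[0],p[3],p[1]])+Q@np.array(a)),m)-np.array(b)*k for a,b in pts])
f=least_squares(res,[.004,.013,0,0,0],x_scale=[.01]*2+[.1]+[.01,.1]); print(f.x.round(4)); print((f.fun.reshape(-1,2)/k).round(1))
```

```text
[ 0.0124  0.0024  0.0466 -0.0013 -0.0109]
[[ 0.4  0.4]
 [-0.7  1. ]
 [ 1.5 -2.3]
 [-1.7 -1.7]
 [-1.1  3.6]
 [ 1.8  2.3]
 [-0.9 -0.7]
 [-0.5 -1.3]
 [ 1.4 -0.9]]
```

Run:
```python
from h import *
m=np.load("m3.npy",allow_pickle=True).item(); k=.7
T=R.from_euler("z",-2.95,degrees=True).as_matrix(); p0=np.array([.4158,-.1443,.2458])
from scipy.optimize import least_squares
pts=[((-.005,-.009,0),(371,446)),((-.005,.009,0),(430,445)),((.005,-.009,0),(371,473)),((.005,.009,0),(430,472)),((-.005,-.085,-.046),(199,370)),((-.005,.085,-.046),(597,369)),((-.005,0,-.090),(399,334)),((-.005,.018,-.072),(439,350)),((-.005,-.018,-.072),(357,350))]
for dx in(.0,.004,.008,.012):
    def res(p):
        Q=R.from_euler("xyz",[p[3],p[1],0]).as_matrix()
        return np.ravel([proj("wrist",p0+T@(np.array([dx,p[2],p[0]])+Q@np.array(a)),m)-np.array(b)*k for a,b in pts])
    f=least_squares(res,[.013,0,0,0]); print(dx,f.x.round(4),f.cost.round(1),(f.fun.reshape(-1,2)/k).round(1)[[0,2,4,6,7]].tolist())
for z in(-.019,0,.013): print(z,[(proj("wrist",p0+T@np.array([x,-.009,z]),m)/k).round(0).tolist() for x in(-.011,0,.011)])
```

```text
0.0 [ 0.0173 -0.0528 -0.0013 -0.0107] 209.5 [[-3.7, -7.3], [-2.6, -4.2], [-18.0, 0.7], [-0.9, 3.3], [2.6, 0.3]]
0.004 [ 0.0125 -0.0214 -0.0013 -0.0108] 95.9 [[-2.2, -4.6], [-1.1, -3.5], [-12.2, 1.7], [-0.9, 2.0], [1.5, -0.2]]
0.008 [ 0.0077  0.0107 -0.0013 -0.0109] 32.5 [[-0.9, -2.1], [0.2, -2.9], [-6.7, 2.6], [-0.9, 0.7], [0.5, -0.7]]
0.012 [ 0.0029  0.0435 -0.0013 -0.0109] 10.9 [[0.3, 0.2], [1.4, -2.4], [-1.6, 3.5], [-0.9, -0.6], [-0.4, -1.2]]
-0.019 [[377.0, 365.0], [378.0, 393.0], [379.0, 421.0]]
0 [[375.0, 391.0], [375.0, 422.0], [376.0, 451.0]]
0.013 [[372.0, 412.0], [373.0, 445.0], [374.0, 475.0]]
```

Run:
```python
from h import *
m=np.load("m3.npy",allow_pickle=True).item(); k=.7
T=R.from_euler("z",-2.95,degrees=True).as_matrix(); p0=np.array([.4158,-.1443,.2458])
from scipy.optimize import least_squares
g=cv2.cvtColor(cv2.imread("pics/w3raw.png"),cv2.COLOR_BGR2GRAY).astype(float)
u=int(280*k); col=g[240:310,u-3:u+4].mean(1); d=np.diff(col); e1,e2=240.5+d.argmax(),240.5+d.argmin(); print("edges",e1/k,e2/k)
c2=g[300:350,275:286].mean(1); d2=np.diff(c2); n1,n2=300.5+d2.argmax(),300.5+d2.argmin(); print("neck",n1/k,n2/k)
pts=[((-.005,-.009,0),(371,n1/k)),((-.005,.009,0),(430,n1/k)),((.005,-.009,0),(371,n2/k)),((.005,.009,0),(430,n2/k)),((-.005,-.05,-.042),(None,e1/k)),((.005,-.05,-.042),(None,e2/k)),((-.005,0,-.090),(399,334)),((-.005,.018,-.072),(439,350)),((-.005,-.018,-.072),(357,350))]
def res(p,dx):
    Q=R.from_euler("xyz",[0,p[1],0]).as_matrix(); r=[]
    for a,b in pts:
        q=proj("wrist",p0+T@(np.array([dx,p[2],p[0]])+Q@np.array(a)),m)
        r.append([0 if b[0] is None else q[0]-b[0]*k,q[1]-b[1]*k])
    return np.ravel(r)
for dx in(.0,.004,.008,.012):
    f=least_squares(res,[.013,0,0],args=(dx,)); print(dx,f.x.round(4),f.cost.round(1),(f.fun.reshape(-1,2)/k).round(1)[[0,2,4,5,6,7]].tolist())
```

```text
edges 379.28571428571433 403.5714285714286
neck 445.0 473.5714285714286
0.0 [ 0.0199 -0.0332 -0.0015] 21.6 [[-5.0, -1.0], [-3.7, 0.4], [0.0, -1.3], [0.0, -0.8], [0.8, 1.7], [4.7, -0.3]]
0.004 [ 0.0144 -0.0089 -0.0015] 8.4 [[-3.3, 0.1], [-2.1, -0.4], [0.0, -0.3], [0.0, -1.0], [0.8, 1.2], [3.4, -0.2]]
0.008 [ 0.009   0.0156 -0.0015] 4.8 [[-1.8, 1.2], [-0.7, -1.2], [0.0, 0.6], [0.0, -1.2], [0.8, 0.8], [2.2, -0.1]]
0.012 [ 0.0035  0.0402 -0.0015] 8.5 [[-0.4, 2.1], [0.7, -1.9], [0.0, 1.5], [0.0, -1.3], [0.8, 0.4], [1.0, -0.1]]
```

Emit:
carry_out:
  moves:
    - [0, 0, 0, 0.0015, 0, -0.0295, 1]
    - [0, 0, 0, 0.0015, 0, -0.0295, 1]
    - [0, 0, 0, 0, 0, 0, 1]
    - [0, 0, 0, 0, 0, 0, 1]
    - [0, 0, 0, 0.01, 0, 0, 1]
    - [0, 0, 0, 0.01, 0, 0, 1]
    - [0, 0, 0, 0.01, 0, 0, 1]
    - [0, 0, 0, 0, 0, 0, 1]

```text
time: 6.38
eef_pos: [0.4458, -0.2053, 0.2453]
tcp_rot: [-0.707, 0.018, -0.018, 0.707]
contact_force: [0.4, 0.4, -1.6]
opening: 0.195
```

Emit:
carry_out:
  moves:
    - [0, 0, 0, 0.01, 0, 0, 1]
    - [0, 0, 0, 0.01, 0, 0, 1]
    - [0, 0, 0, 0.01, 0, 0, 1]
    - [0, 0, 0, 0, 0, 0, 1]

```text
time: 6.88
eef_pos: [0.4756, -0.207, 0.2452]
tcp_rot: [-0.707, 0.019, -0.018, 0.707]
contact_force: [0.3, 0.7, -1.3]
opening: 0.196
```

Run:
```python
from h import *
im=read_camera("scene");t=read_camera("top");f=lambda im,x,y,w,h:cv2.resize(im[y:y+h,x:x+w],(400,300),interpolation=cv2.INTER_CUBIC)
cv2.imwrite("pics/c4.png",np.hstack([f(im,140,100,160,120),f(t,310,160,120,90)]));print(get_state()["contact_force"])
```

```text
[ 0.3499874  -0.17040139 -1.79559499]
```

View pics/c4.png

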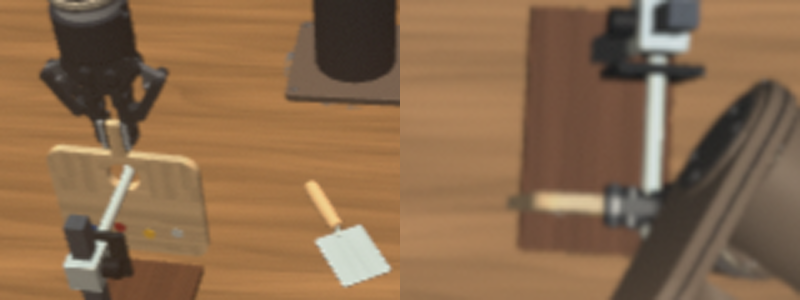

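Emit:
carry_out:
  moves:
    - [0, 0, 0, 0.0125, 0.002, 0, 1]
    - [0, 0, 0, 0.0125, 0.002, 0, 1]
    - [0, 0, 0, 0.0125, 0.002, 0, 1]
    - [0, 0, 0, 0.0125, 0.002, 0, 1]
    - [0, 0, 0, 0.01, 0, 0, 1]
    - [0, 0, 0, 0, 0, 0, 1]

```text
time: 7.72
eef_pos: [0.5355, -0.2101, 0.2372]
tcp_rot: [-0.707, 0.019, -0.018, 0.707]
contact_force: [0.5, 0.7, -2.0]
opening: 0.2
```

Emit:
carry_out:
  moves:
    - [0, 0, 0, 0.006, 0, 0, 1]
    - [0, 0, 0, 0.006, 0, 0, 1]
    - [0, 0, 0, 0.004, 0, 0, 1]
    - [0, 0, 0, 0, 0, 0, 1]

```text
time: 8.22
eef_pos: [0.5511, -0.211, 0.2374]
tcp_rot: [0.707, -0.019, 0.019, -0.707]
contact_force: [-0.4, 0.0, -1.2]
opening: 0.197
```

Emit:
carry_out:
  moves:
    - [0, 0, 0, 0.004, 0, 0, 1]
    - [0, 0, 0, 0.003, 0, 0, 1]
    - [0, 0, 0, 0, 0, 0, 1]

```text
time: 8.6
eef_pos: [0.558, -0.2114, 0.2373]
tcp_rot: [0.707, -0.019, 0.019, -0.707]
contact_force: [0.5, -0.4, -1.8]
opening: 0.199
```

Emit:
carry_out:
  moves:
    - [0, 0, 0, 0.003, 0, 0, 1]
    - [0, 0, 0, 0.002, 0, 0, 1]
    - [0, 0, 0, 0, 0, 0, 1]

```text
time: 8.98
eef_pos: [0.5629, -0.2116, 0.2373]
tcp_rot: [-0.707, 0.019, -0.019, 0.707]
contact_force: [-0.1, 0.8, -2.1]
opening: 0.2
```

Emit:
carry_out:
  moves:
    - [0, 0, 0, 0.0015, 0, 0, 1]
    - [0, 0, 0, 0.0015, 0, 0, 1]
    - [0, 0, 0, 0, 0, 0, 1]

```text
time: 9.35
eef_pos: [0.5654, -0.2118, 0.2371]
tcp_rot: [-0.707, 0.019, -0.018, 0.707]
contact_force: [-4.3, -0.1, 0.8]
opening: 0.199
```

Emit:
carry_out:
  moves:
    - [0, 0, 0, 0.002, 0, 0, 1]
    - [0, 0, 0, 0.002, 0, 0, 1]
    - [0, 0, 0, 0, 0, 0, 1]

```text
time: 9.72
eef_pos: [0.57, -0.212, 0.2372]
tcp_rot: [-0.707, 0.019, -0.019, 0.707]
contact_force: [-2.8, 0.1, -1.5]
opening: 0.193
```

Emit:
carry_out:
  moves:
    - [0, 0, 0, 0.002, 0, 0, 1]
    - [0, 0, 0, 0, 0, 0, 1]

```text
time: 9.98
eef_pos: [0.572, -0.2121, 0.2372]
tcp_rot: [-0.707, 0.019, -0.019, 0.707]
contact_force: [-3.3, -0.4, -0.7]
opening: 0.198
```

Emit:
carry_out:
  moves:
    - [0, 0, 0, 0.002, 0, 0, 1]
    - [0, 0, 0, 0, 0, 0, 1]

```text
time: 10.22
eef_pos: [0.5732, -0.2121, 0.2371]
tcp_rot: [-0.707, 0.02, -0.018, 0.707]
contact_force: [-6.0, 0.1, -0.9]
opening: 0.198
```

Emit:
carry_out:
  moves:
    - [0, 0, 0, 0.0015, 0, 0, 1]
    - [0, 0, 0, 0, 0, 0, 1]

```text
time: 10.48
eef_pos: [0.574, -0.2122, 0.2369]
tcp_rot: [-0.707, 0.02, -0.017, 0.707]
contact_force: [-6.4, 0.1, -0.6]
opening: 0.195
```

Emit:
carry_out:
  moves:
    - [0, 0, 0, 0.0015, 0, 0, 1]
    - [0, 0, 0, 0, 0, 0, 1]

```text
time: 10.72
eef_pos: [0.5748, -0.2123, 0.2367]
tcp_rot: [-0.707, 0.021, -0.016, 0.707]
contact_force: [-9.0, 0.1, 0.5]
opening: 0.198
```

Emit:
carry_out:
  moves:
    - [0, 0, 0, 0, 0.002, 0, 1]
    - [0, 0, 0, 0, 0.002, 0, 1]
    - [0, 0, 0, 0, 0, 0, 1]

```text
time: 11.1
eef_pos: [0.5752, -0.2124, 0.2346]
tcp_rot: [-0.707, 0.021, -0.017, 0.707]
contact_force: [-9.5, 0.4, 5.5]
opening: 0.197
```

Emit:
carry_out:
  moves:
    - [0, 0, 0, 0, 0.0015, 0, 1]
    - [0, 0, 0, 0, 0, 0, 1]

```text
time: 11.35
eef_pos: [0.5753, -0.2125, 0.2333]
tcp_rot: [0.707, -0.021, 0.017, -0.707]
contact_force: [-9.2, 0.0, 5.6]
opening: 0.194
```

Emit:
carry_out:
  moves:
    - [0, 0, 0, 0, 0.002, 0, 1]
    - [0, 0, 0, 0, 0, 0, 1]

```text
time: 11.6
eef_pos: [0.5752, -0.2126, 0.2314]
tcp_rot: [0.707, -0.02, 0.017, -0.707]
contact_force: [-10.6, 0.3, 6.3]
opening: 0.198
```

Emit:
carry_out:
  moves:
    - [0, 0, 0, 0, 0.0015, 0, 1]
    - [0, 0, 0, 0, 0, 0, 1]

```text
time: 11.85
eef_pos: [0.5752, -0.2126, 0.2299]
tcp_rot: [0.707, -0.02, 0.017, -0.707]
contact_force: [-10.7, 0.8, 6.6]
opening: 0.197
```

Emit:
carry_out:
  moves:
    - [0, 0, 0, -0.0007, 0.0015, 0, 1]
    - [0, 0, 0, 0, 0, 0, 1]

```text
time: 12.1
eef_pos: [0.5748, -0.2126, 0.2284]
tcp_rot: [0.707, -0.02, 0.017, -0.707]
contact_force: [-10.2, -0.3, 5.7]
opening: 0.198
```

Emit:
carry_out:
  moves:
    - [0, 0, 0, 0, 0.0015, 0, 1]
    - [0, 0, 0, 0, 0, 0, 1]

```text
time: 12.35
eef_pos: [0.5748, -0.2127, 0.2269]
tcp_rot: [0.707, -0.02, 0.017, -0.707]
contact_force: [-10.6, -0.2, 6.2]
opening: 0.196
```

Emit:
carry_out:
  moves:
    - [0, 0, 0, -0.0003, 0.0015, 0, 1]
    - [0, 0, 0, 0, 0, 0, 1]

```text
time: 12.6
eef_pos: [0.5746, -0.2126, 0.2253]
tcp_rot: [0.707, -0.02, 0.017, -0.707]
contact_force: [-9.5, 0.0, 4.8]
opening: 0.194
```

Emit:
carry_out:
  moves:
    - [0, 0, 0, 0, 0.0015, 0, 1]
    - [0, 0, 0, 0, 0, 0, 1]

```text
time: 12.85
eef_pos: [0.5746, -0.2127, 0.2238]
tcp_rot: [0.707, -0.02, 0.017, -0.707]
contact_force: [-10.0, 0.8, 6.7]
opening: 0.195
```

Run:
```python
from h import *
w=read_camera("wrist"); im=read_camera("scene"); f=lambda im,x,y,w,h:cv2.resize(im[y:y+h,x:x+w],(400,300),interpolation=cv2.INTER_CUBIC)
a=np.hstack([f(im,130,120,120,90),f(w,200,230,160,120)]); cv2.imwrite("pics/c5.png",a); cv2.imwrite("pics/w5raw.png",w)
g=cv2.cvtColor(w,cv2.COLOR_BGR2GRAY).astype(float); d2=np.diff(g[300:350,275:286].mean(1)); print((300.5+d2.argmax())/.7,(300.5+d2.argmin())/.7, get_state()["contact_force"])
```

```text
445.0 473.5714285714286 [-10.62947071   1.02120294   5.98673225]
```

View pics/c5.png

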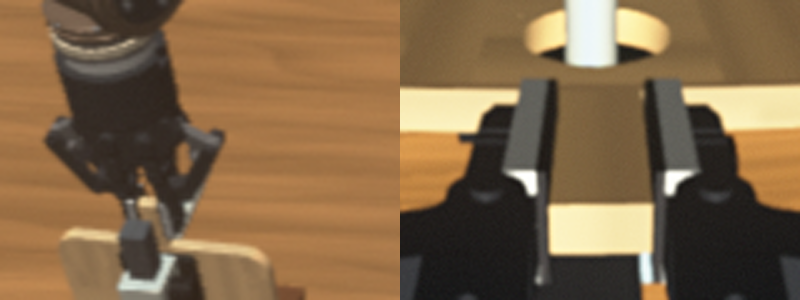

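Emit:
carry_out:
  moves:
    - [0, 0, 0, 0, 0.0015, 0, 1]
    - [0, 0, 0, 0, 0, 0, 1]

```text
time: 13.2
eef_pos: [0.5746, -0.2127, 0.2224]
tcp_rot: [0.707, -0.02, 0.017, -0.707]
contact_force: [-9.5, 1.1, 6.7]
opening: 0.196
```

Emit:
carry_out:
  moves:
    - [0, 0, 0, 0, 0.0015, 0, 1]
    - [0, 0, 0, 0, 0, 0, 1]

```text
time: 13.45
eef_pos: [0.5746, -0.2126, 0.2208]
tcp_rot: [0.707, -0.02, 0.017, -0.707]
contact_force: [-10.0, 0.7, 4.8]
opening: 0.196
```

Emit:
carry_out:
  moves:
    - [0, 0, 0, 0, 0.0015, 0, 1]
    - [0, 0, 0, 0, 0, 0, 1]

```text
time: 13.7
eef_pos: [0.5746, -0.2126, 0.2194]
tcp_rot: [0.707, -0.02, 0.017, -0.707]
contact_force: [-10.7, 1.4, 5.9]
opening: 0.195
```

Emit:
carry_out:
  moves:
    - [0, 0, 0, 0, 0.0015, 0, 1]
    - [0, 0, 0, 0, 0, 0, 1]

```text
time: 13.95
eef_pos: [0.5748, -0.2127, 0.2188]
tcp_rot: [0.707, -0.02, 0.017, -0.707]
contact_force: [-10.7, 0.8, 7.4]
opening: 0.192
```

Emit:
carry_out:
  moves:
    - [0, 0, 0, 0, 0.001, 0, 1]
    - [0, 0, 0, 0, 0, 0, 1]

```text
time: 14.2
eef_pos: [0.575, -0.2127, 0.2183]
tcp_rot: [0.707, -0.02, 0.017, -0.707]
contact_force: [-11.0, 0.8, 9.7]
opening: 0.196
```

Emit:
carry_out:
  moves:
    - [0, 0, 0, 0, -0.001, 0, 1]
    - [0, 0, 0, 0, 0, 0, 0.6]
    - [0, 0, 0, 0, 0, 0, 0.2]
    - [0, 0, 0, 0, 0, 0, 0.0]
    - [0, 0, 0, 0, 0, 0, 0.0]
    - [0, 0, 0, 0, -0.02, 0, 0.0]
    - [0, 0, 0, 0, -0.04, 0, 0.0]
    - [0, 0, 0, 0, -0.04, 0, 0.0]
    - [0, 0, 0, 0, 0, 0, 0.0]

```text
time: 15.32
eef_pos: [0.5779, -0.2133, 0.3233]
tcp_rot: [0.709, -0.015, 0.022, -0.705]
contact_force: [-0.4, 0.2, 0.8]
opening: 0.499
```

Run:
```python
from h import *
m=camera_model("wrist");np.save("m6.npy",m,allow_pickle=True);w=read_camera("wrist"); im=read_camera("scene"); f=lambda im,x,y,w,h:cv2.resize(im[y:y+h,x:x+w],(400,300),interpolation=cv2.INTER_CUBIC)
cv2.imwrite("pics/w6raw.png",w); cv2.imwrite("pics/c6.png",np.hstack([f(im,130,120,120,90),f(w,160,170,240,180)]));print(get_state()["eef_pos"],get_state()["contact_force"])
```

```text
[ 0.57615038 -0.21235476  0.31768215] [-0.0974304  -0.16460839 -0.62652864]
```

View pics/c6.png

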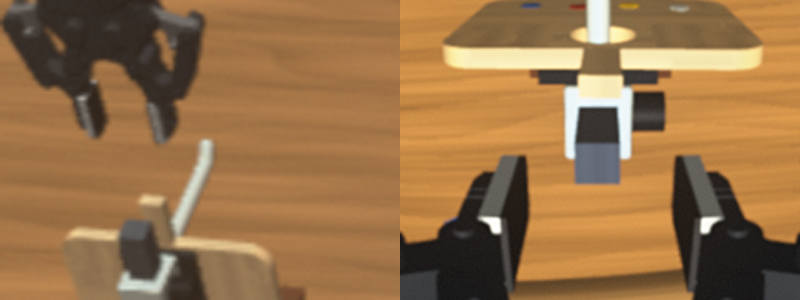

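Emit:
carry_out:
  moves:
    - [0, -0.177, 0, 0, 0, 0, -0.4]
    - [0, 0, 0, 0.0093, 0, 0.0553, -0.4]
    - [0, 0, 0, 0.0093, 0, 0.0553, -0.4]
    - [0, 0, 0, 0.0093, 0, 0.0553, -0.4]
    - [0, 0, 0, 0.0093, 0, 0.0553, -0.4]
    - [0, 0, 0, 0.0093, 0, 0.0553, -0.4]
    - [0, 0, 0, 0.0093, 0, 0.0553, -0.4]
    - [0, 0, 0, 0.0093, 0, 0.0553, -0.4]
    - [0, 0, 0, 0.0093, 0, 0.0553, -0.4]
    - [0, 0, 0, 0.0093, 0, 0.0553, -0.4]

```text
time: 16.68
eef_pos: [0.5965, 0.2936, 0.3143]
tcp_rot: [0.706, 0.043, -0.045, -0.705]
contact_force: [0.8, 0.5, 0.2]
opening: 0.702
```

Emit:
carry_out:
  moves:
    - [0, 0, 0, 0, 0.03, 0, -0.4]
    - [0, 0, 0, 0, 0, 0, -0.4]
    - [0, 0, 0, 0, 0, 0, -0.4]
    - [0, 0, 0, 0, 0, 0, -0.4]

```text
time: 17.18
eef_pos: [0.5979, 0.2913, 0.2877]
tcp_rot: [-0.706, -0.044, 0.043, 0.706]
contact_force: [-0.8, 0.0, -0.0]
opening: 0.703
```

```bash
cat > rk.py <<'E'
from h import *
import sys
m=camera_model("wrist");w=read_camera("wrist");cv2.imwrite(sys.argv[1],cv2.resize(w,(800,600),interpolation=cv2.INTER_CUBIC));np.save("m7.npy",m,allow_pickle=True)
s=get_state();print(s["eef_pos"].round(4),R.from_quat(s["tcp_rot"]).as_euler("zyx",True).round(2))
for n,P in(("Mneck",(.597,.2916,.170)),("Sneck",(.478,.27,.145))): print(n,(proj("wrist",P,m)/.7).round(1))
E
python3 rk.py pics/w7.png
```

```text
[0.5979 0.2913 0.2878] [ -0.12  -7.05 -89.98]
Mneck [402.9 307.3]
Sneck [390.6  88.1]
```

View pics/w7.png

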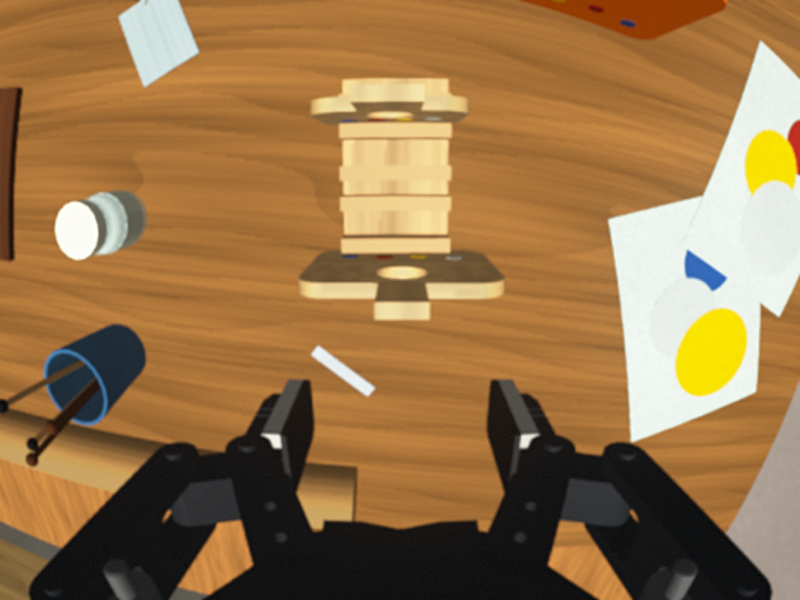

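Emit:
carry_out:
  moves:
    - [0, 0, 0, 0.001, 0.04, 0, -0.4]
    - [0, 0, 0, 0, 0.04, 0, -0.4]
    - [0, 0, 0, 0, 0.035, 0, -0.4]
    - [0, 0, 0, 0, 0.016, 0, -0.4]
    - [0, 0, 0, 0, 0, 0, -0.4]
    - [0, 0, 0, 0, 0, 0, 1]
    - [0, 0, 0, 0, 0, 0, 1]
    - [0, 0, 0, 0, 0, 0, 1]
    - [0, 0, 0, 0, 0, 0, 1]
  squeeze: 70

```text
time: 18.35
eef_pos: [0.5997, 0.2925, 0.158]
tcp_rot: [-0.705, -0.045, 0.042, 0.706]
contact_force: [-0.0, 0.4, 5.2]
opening: 0.336
```

Emit:
carry_out:
  moves:
    - [0, 0, 0, 0, -0.02, 0, 1]
    - [0, 0, 0, 0, -0.06, 0, 1]
    - [0, 0, 0, 0, -0.06, 0, 1]
    - [0, 0, 0, -0.0322, 0, -0.0453, 1]
    - [0, 0, 0, -0.0322, 0, -0.0453, 1]
    - [0, 0, 0, -0.0322, 0, -0.0453, 1]
    - [0, 0, 0, -0.0322, 0, -0.0453, 1]
    - [0, 0, 0, -0.0322, 0, -0.0453, 1]
    - [0, 0, 0, -0.0322, 0, -0.0453, 1]
    - [0, 0, 0, -0.0322, 0, -0.0453, 1]

```text
time: 19.6
eef_pos: [0.4124, -0.0515, 0.2959]
tcp_rot: [0.706, 0.044, -0.044, -0.706]
contact_force: [0.6, 0.6, -1.3]
opening: 0.34
```

Emit:
carry_out:
  moves:
    - [0, 0.174, 0, 0, 0.02, 0, 1]
    - [0, 0, 0, 0, 0.02, 0, 1]
    - [0, 0, 0, 0, 0, 0, 1]
    - [0, 0, 0, 0, 0, 0, 1]

```text
time: 20.1
eef_pos: [0.4141, -0.0504, 0.2563]
tcp_rot: [0.707, -0.017, 0.018, -0.707]
contact_force: [0.4, -0.2, -1.3]
opening: 0.334
```

Emit:
carry_out:
  moves:
    - [0, 0.003, 0, 0.0026, 0.01, -0.051, 1]
    - [0, 0, 0, 0.0026, 0.008, -0.051, 1]
    - [0, 0, 0, 0.0026, 0, -0.051, 1]
    - [0, 0, 0, 0, 0, 0, 1]
    - [0, 0, 0, 0, 0, 0, 1]
    - [0, 0, 0, 0, 0, 0, 1]

```text
time: 20.85
eef_pos: [0.414, -0.2026, 0.2377]
tcp_rot: [0.707, -0.018, 0.018, -0.707]
contact_force: [0.1, 0.5, -0.5]
opening: 0.338
```

Run:
```python
from h import *
m=camera_model("wrist");w=read_camera("wrist");np.save("m8.npy",m,allow_pickle=True);cv2.imwrite("pics/w8raw.png",w);s=get_state();print(s["eef_pos"].round(4),R.from_quat(s["tcp_rot"]).as_euler("zyx",True).round(2),s["contact_force"])
k=.7;g=cv2.cvtColor(w,cv2.COLOR_BGR2GRAY).astype(float)
d2=np.diff(g[285:360,275:286].mean(1)); print("neck v",(285.5+d2.argmax())/k,(285.5+d2.argmin())/k)
T=R.from_quat(s["tcp_rot"]).as_matrix()
for dx in(-.001,.004): print([ (proj("wrist",s["eef_pos"]+T@np.array([dx+a,-.012,0]),m)/k).round(1).tolist() for a in(-.005,.005)])
# hole horizontal extent
cv2.imwrite("pics/c8.png",cv2.resize(w[200:350,180:380],(800,600),interpolation=cv2.INTER_CUBIC))
```

```text
[ 0.4139 -0.2026  0.2376] [-2.00e-02  2.91e+00 -9.00e+01] [ 0.18612055  0.0103941  -1.43732699]
neck v 427.8571428571429 456.42857142857144
[[403.8, 426.6], [403.7, 455.4]]
[[403.8, 441.3], [403.6, 469.0]]
```

View pics/c8.png

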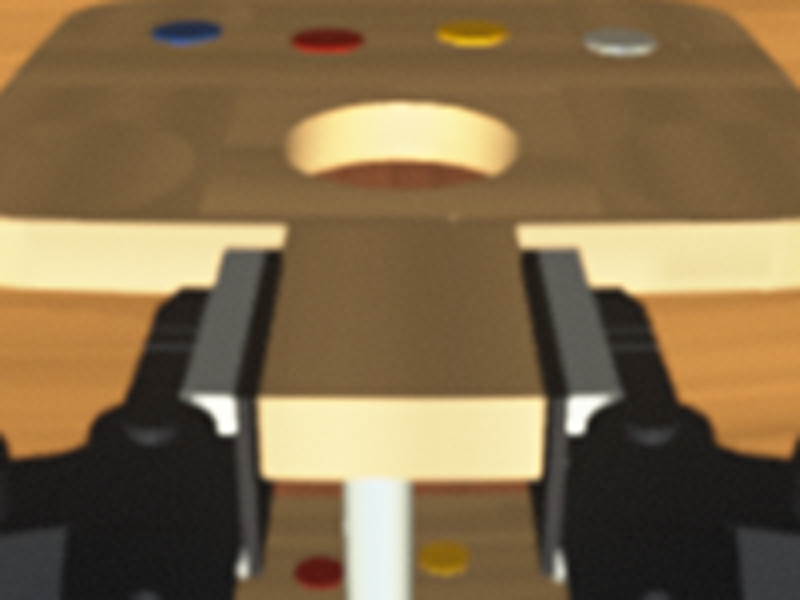

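Emit:
carry_out:
  moves:
    - [0, 0, 0, 0, 0, -0.003, 1]
    - [0, 0, 0, 0.01, 0, 0, 1]
    - [0, 0, 0, 0.01, 0, 0, 1]
    - [0, 0, 0, 0.01, 0, 0, 1]
    - [0, 0, 0, 0, 0, 0, 1]

```text
time: 21.52
eef_pos: [0.4443, -0.2083, 0.2372]
tcp_rot: [-0.707, 0.019, -0.018, 0.707]
contact_force: [-0.4, -0.1, -1.0]
opening: 0.333
```

Emit:
carry_out:
  moves:
    - [0, 0, 0, 0.01, 0, 0, 1]
    - [0, 0, 0, 0.01, 0, 0, 1]
    - [0, 0, 0, 0.01, 0, 0, 1]
    - [0, 0, 0, 0, 0, 0, 1]

```text
time: 22.02
eef_pos: [0.4742, -0.2099, 0.2373]
tcp_rot: [-0.707, 0.019, -0.018, 0.707]
contact_force: [0.1, 0.3, -1.8]
opening: 0.336
```

Emit:
carry_out:
  moves:
    - [0, 0, 0, 0.012, 0.002, 0, 1]
    - [0, 0, 0, 0.012, 0.002, 0, 1]
    - [0, 0, 0, 0.012, 0.002, 0, 1]
    - [0, 0, 0, 0.012, 0.002, 0, 1]
    - [0, 0, 0, 0.012, 0, 0, 1]
    - [0, 0, 0, 0.01, 0, 0, 1]
    - [0, 0, 0, 0.006, 0, 0, 1]
    - [0, 0, 0, 0.004, 0, 0, 1]
    - [0, 0, 0, 0, 0, 0, 1]

```text
time: 23.15
eef_pos: [0.5534, -0.2141, 0.2293]
tcp_rot: [-0.707, 0.019, -0.019, 0.707]
contact_force: [-0.0, 0.7, -1.1]
opening: 0.335
```

Emit:
carry_out:
  moves:
    - [0, 0, 0, 0.004, 0, 0, 1]
    - [0, 0, 0, 0.003, 0, 0, 1]
    - [0, 0, 0, 0, 0, 0, 1]

```text
time: 23.52
eef_pos: [0.5605, -0.2145, 0.2293]
tcp_rot: [0.707, -0.019, 0.019, -0.707]
contact_force: [0.4, 0.0, -1.7]
opening: 0.332
```

Emit:
carry_out:
  moves:
    - [0, 0, 0, 0.002, 0, 0, 1]
    - [0, 0, 0, 0.002, 0, 0, 1]
    - [0, 0, 0, 0, 0, 0, 1]

```text
time: 23.9
eef_pos: [0.5644, -0.2147, 0.2293]
tcp_rot: [0.707, -0.019, 0.019, -0.707]
contact_force: [0.6, -0.3, -1.2]
opening: 0.333
```

Lower first here (no friction), then push home.

Emit:
carry_out:
  moves:
    - [0, 0, 0, 0, 0.003, 0, 1]
    - [0, 0, 0, 0, 0.002, 0, 1]
    - [0, 0, 0, 0, 0, 0, 1]

```text
time: 24.28
eef_pos: [0.5642, -0.2146, 0.2239]
tcp_rot: [-0.707, 0.019, -0.018, 0.707]
contact_force: [0.5, -0.3, -1.6]
opening: 0.339
```

Emit:
carry_out:
  moves:
    - [0, 0, 0, 0, 0.0015, 0, 1]
    - [0, 0, 0, 0, 0.0015, 0, 1]
    - [0, 0, 0, 0, 0, 0, 1]

```text
time: 24.65
eef_pos: [0.5647, -0.2149, 0.222]
tcp_rot: [0.707, -0.018, 0.019, -0.707]
contact_force: [0.1, 0.4, 1.1]
opening: 0.336
```

Emit:
carry_out:
  moves:
    - [0, 0, 0, 0.002, -0.0015, 0, 1]
    - [0, 0, 0, 0.0015, 0, 0, 1]
    - [0, 0, 0, 0, 0, 0, 1]

```text
time: 25.02
eef_pos: [0.5671, -0.2148, 0.2223]
tcp_rot: [-0.707, 0.02, -0.018, 0.707]
contact_force: [-3.5, -0.2, -0.3]
opening: 0.338
```

Emit:
carry_out:
  moves:
    - [0, 0, 0, 0.0015, 0, 0, 1]
    - [0, 0, 0, 0.001, 0, 0, 1]
    - [0, 0, 0, 0, 0, 0, 1]

```text
time: 25.4
eef_pos: [0.5685, -0.2149, 0.2221]
tcp_rot: [-0.707, 0.021, -0.016, 0.707]
contact_force: [-7.9, -0.0, 0.7]
opening: 0.335
```

Emit:
carry_out:
  moves:
    - [0, 0, 0, 0.001, 0, 0, 1]
    - [0, 0, 0, 0.001, 0, 0, 1]
    - [0, 0, 0, 0, 0, 0, 1]

```text
time: 25.78
eef_pos: [0.5695, -0.215, 0.2219]
tcp_rot: [-0.707, 0.022, -0.015, 0.707]
contact_force: [-10.2, -1.2, 1.4]
opening: 0.334
```

Emit:
carry_out:
  moves:
    - [0, 0, 0, 0, 0.0005, 0, 1]
    - [0, 0, 0, 0, 0, 0, 0.2]
    - [0, 0, 0, 0, 0, 0, -0.1]
    - [0, 0, 0, 0, 0, 0, -0.2]
    - [0, 0, 0, 0, 0, 0, -0.2]
    - [0, 0, 0, 0, -0.02, 0, -0.2]
    - [0, 0, 0, 0, -0.04, 0, -0.2]
    - [0, 0, 0, 0, -0.035, 0, -0.2]
    - [0, 0, 0, 0, 0, 0, -0.2]
    - [0, 0, 0, 0, 0, 0, -0.2]

```text
time: 27.02
eef_pos: [0.5722, -0.215, 0.3174]
tcp_rot: [0.707, -0.019, 0.019, -0.707]
contact_force: [-0.6, 0.7, -0.1]
opening: 0.602
```

Run:
```python
from h import *
m=camera_model("wrist");np.save("m9.npy",m,allow_pickle=True);w=read_camera("wrist"); im=read_camera("scene"); f=lambda im,x,y,w,h:cv2.resize(im[y:y+h,x:x+w],(400,300),interpolation=cv2.INTER_CUBIC)
m1=np.load("m1.npy",allow_pickle=True).item()
w1=cv2.imread("pics/w1raw.png")
cv2.imwrite("pics/w9raw.png",w); cv2.imwrite("pics/c9.png",np.vstack([np.hstack([f(im,130,120,120,90),f(w,160,170,240,180)]),np.hstack([f(w1,200,140,120,90),f(w1,200,140,120,90)])]));print(get_state()["eef_pos"],get_state()["contact_force"])
# small neck candidates from w1
for v in range(172,192,4): print(v,atz("wrist",262.9,v,.145,m1).round(4))
```

```text
[ 0.57177191 -0.21476822  0.31567317] [ 0.3980107  -0.65088795 -0.02450207]
172 [0.4714 0.2689 0.145 ]
176 [0.4749 0.2693 0.145 ]
180 [0.4784 0.2696 0.145 ]
184 [0.482 0.27  0.145]
188 [0.4856 0.2703 0.145 ]
```

```bash
cat > chk.py <<'E'
from h import *
import sys
def chk(raw,mf,half,zt,xs,y0):
    w=cv2.imread(raw);m=np.load(mf,allow_pickle=True).item();g=cv2.cvtColor(w,cv2.COLOR_BGR2GRAY).astype(float)
    c=lambda x:np.array([x,y0+(x-.5226)*-.0508,zt])
    L=np.array([.0508,.9987,0])
    for off in(-half,0,half):
        for x in xs:
            a=proj("wrist",c(x)-[.005,0,0]+L*off,m); b=proj("wrist",c(x)+[.005,0,0]+L*off,m)
            print("pred",off,x,a.round(1),b.round(1))
        u=int(round(a[0])); v0=int(a[1])-25; col=g[v0:v0+50,u-1:u+2].mean(1); print("  v0",v0,col.round(0).astype(int).tolist())
if __name__=="__main__":
    chk("pics/w9raw.png","m9.npy",.0115,.234,(.5665,),-.2118)
    print(); chk("pics/w6raw.png","m6.npy",.006,.2335,(.577,),-.2118)
E
python3 chk.py
python3 - <<'E'
import cv2
w=cv2.imread("pics/w1raw.png");g=cv2.cvtColor(w,cv2.COLOR_BGR2GRAY)
for u in(250,262,275): print(u,[int(x) for x in g[160:200,u-1:u+2].mean(1)])
for v in(176,179,182,185): print(v,[int(x) for x in g[v-1:v+2,230:296].mean(0)])
E
```

```text
pred -0.0115 0.5665 [264.9 216.2] [265.9 230.3]
  v0 191 [221, 221, 206, 159, 119, 114, 116, 106, 105, 105, 105, 106, 107, 105, 107, 108, 108, 107, 107, 107, 107, 104, 121, 184, 235, 241, 240, 239, 239, 239, 239, 239, 239, 239, 239, 240, 239, 214, 127, 69, 110, 182, 235, 243, 244, 244, 244, 244, 243, 244]
pred 0 0.5665 [282.1 216.2] [282.9 230.3]
  v0 191 [245, 246, 247, 243, 196, 133, 112, 105, 102, 101, 102, 102, 102, 102, 102, 102, 102, 103, 102, 103, 100, 100, 128, 191, 230, 235, 233, 233, 233, 233, 233, 233, 234, 233, 233, 233, 234, 236, 239, 239, 239, 239, 239, 240, 239, 240, 239, 239, 239, 240]
pred 0.0115 0.5665 [299.4 216.1] [299.9 230.2]
  v0 191 [147, 131, 113, 109, 113, 114, 117, 144, 175, 179, 169, 160, 153, 143, 135, 126, 118, 114, 110, 109, 106, 105, 134, 200, 235, 240, 239, 238, 239, 238, 239, 239, 239, 239, 239, 239, 239, 237, 235, 232, 233, 234, 233, 233, 234, 233, 233, 233, 234, 234]

pred -0.006 0.577 [271.  219.1] [271.9 232.6]
  v0 194 [214, 164, 122, 113, 115, 120, 123, 120, 117, 115, 113, 112, 110, 108, 108, 108, 109, 108, 107, 110, 151, 217, 240, 242, 241, 24
[... 1923 characters left out ...]
 221, 222, 221, 220, 219, 217]
182 [138, 136, 136, 137, 140, 166, 202, 218, 219, 217, 216, 215, 214, 212, 212, 214, 216, 219, 221, 223, 223, 224, 224, 224, 225, 224, 223, 222, 221, 220, 217, 215, 212, 211, 210, 210, 211, 211, 212, 213, 214, 215, 217, 219, 220, 222, 224, 225, 226, 227, 228, 229, 229, 229, 227, 221, 217, 218, 219, 221, 221, 221, 222, 220, 217, 216]
185 [136, 136, 136, 134, 138, 160, 197, 216, 220, 218, 217, 216, 214, 212, 212, 213, 216, 218, 221, 222, 223, 224, 224, 224, 225, 224, 222, 222, 221, 220, 218, 216, 214, 211, 210, 211, 211, 211, 211, 212, 213, 215, 216, 218, 220, 222, 224, 225, 226, 227, 228, 229, 229, 229, 227, 222, 218, 218, 220, 220, 221, 222, 222, 221, 218, 216]
```

Emit:
carry_out:
  moves:
    - [0, -0.174, 0, 0, 0, 0, -0.6]
    - [0, 0, 0, -0.0037, 0, 0.0545, -0.6]
    - [0, 0, 0, -0.0037, 0, 0.0545, -0.6]
    - [0, 0, 0, -0.0037, 0, 0.0545, -0.6]
    - [0, 0, 0, -0.0037, 0, 0.0545, -0.6]
    - [0, 0, 0, -0.0037, 0, 0.0545, -0.6]
    - [0, 0, 0, -0.0037, 0, 0.0545, -0.6]
    - [0, 0, 0, -0.0037, 0, 0.0545, -0.6]
    - [0, 0, 0, -0.0037, 0, 0.0545, -0.6]
    - [0, 0, 0, -0.0037, 0, 0.0545, -0.6]

```text
time: 28.38
eef_pos: [0.4789, 0.2693, 0.3158]
tcp_rot: [0.706, 0.042, -0.044, -0.706]
contact_force: [0.5, -0.2, -0.4]
opening: 0.801
```

Emit:
carry_out:
  moves:
    - [0, 0, 0, 0, 0.04, 0, -0.6]
    - [0, 0, 0, 0, 0, 0, -0.6]
    - [0, 0, 0, 0, 0, 0, -0.6]
    - [0, 0, 0, 0, 0, 0, -0.6]

```text
time: 28.88
eef_pos: [0.4809, 0.2673, 0.279]
tcp_rot: [-0.706, -0.043, 0.042, 0.706]
contact_force: [-0.4, 0.6, -0.6]
opening: 0.796
```

Run:
```python
from h import *
m=camera_model("wrist");w=read_camera("wrist");np.save("m10.npy",m,allow_pickle=True);cv2.imwrite("pics/w10raw.png",w);s=get_state();print(s["eef_pos"].round(4),R.from_quat(s["tcp_rot"]).as_euler("zyx",True).round(2))
g=cv2.cvtColor(w,cv2.COLOR_BGR2GRAY).astype(float); a=np.radians(7.1);X=np.array([np.cos(a),np.sin(a),0]);Y=np.array([-np.sin(a),np.cos(a),0]);c=np.array([.4785,.268,.145])
P=lambda x,y:proj("wrist",c+X*x+Y*y,m)
for x,y in((-.005,0),(.005,0),(0,-.021),(0,.021)): print(P(x,y).round(1))
# rectify neck-top plane, 0.5mm px
ys=np.arange(-.03,.0301,.001);xs=np.arange(-.012,.0121,.001)
G=np.array([[cv2.getRectSubPix(g.astype(np.float32),(1,1),tuple(map(float,P(x,y))))[0,0] for y in ys] for x in xs])
for x,r in zip(xs,G): print(f"{x*1e3:4.0f}",*(int(v) for v in r[::2]))
```

```text
[0.4809 0.2673 0.279 ] [ -0.14  -6.87 -89.97]
[282.5 201.6]
[282.5 213.3]
[257.  207.6]
[308.  207.4]
 -12 202 201 202 204 204 198 109 87 86 87 89 90 93 91 87 88 85 86 87 87 90 91 94 95 171 208 208 207 207 207 208
 -11 214 212 212 213 213 207 106 87 85 88 90 91 92 91 89 87 85 86 87 88 90 93 95 96 166 213 213 214 213 212 214
 -10 214 213 213 214 215 199 98 88 85 88 90 92 92 91 90 87 86 86 89 87 91 92 95 94 149 215 214 215 215 213 214
  -9 216 216 216 215 216 185 91 87 86 88 92 92 94 92 90 88 85 86 85 88 91 93 95 96 130 215 218 217 217 215 214
  -8 218 218 218 217 219 174 88 85 86 89 90 92 94 91 89 89 86 86 88 89 90 94 94 96 117 214 220 220 219 216 214
  -7 219 221 221 221 221 157 86 85 86 89 90 92 92 91 89 88 85 85 87 88 90 92 92 96 106 206 223 222 223 217 214
  -6 222 222 222 223 221 140 85 85 85 89 90 91 92 89 89 86 84 84 85 87 89 91 94 93 99 196 225 223 224 221 214
  -5 215 219 225 223 218 122 84 84 85 88 91 90 91 89 88 85 85 84 85 86 88 90 92 92 95 177 222 223 222 223 210
  -4 183 204 227 224 209 124 106 103 105 109 112 110 112 110 109 115 113 112 112 113 116 119 121 122 123 171 2
[... 1359 characters left out ...]
187 187 190 190 183 183 186 188 177 126 122 122 122 121
   8 146 190 190 188 189 195 195 193 194 194 192 193 192 192 192 190 192 194 194 194 195 192 191 192 192 192 185 185 185 186 183
   9 159 213 213 212 212 213 211 212 212 214 212 212 213 213 213 212 213 212 212 214 213 212 213 213 212 213 213 214 214 214 214
  10 161 213 212 213 212 213 214 214 213 214 214 215 215 215 215 215 215 215 216 215 215 215 216 216 216 217 216 217 217 217 218
  11 163 212 211 211 211 212 213 212 213 213 213 214 214 215 215 215 215 214 214 215 215 215 214 216 215 215 216 215 216 216 216
  12 166 211 211 211 212 213 213 213 213 212 214 214 214 215 215 215 215 215 214 215 215 216 214 215 216 216 216 216 215 216 215
```

Emit:
carry_out:
  moves:
    - [0, 0, 0, 0, 0.045, 0, -0.6]
    - [0, 0, 0, 0, 0.045, 0, -0.6]
    - [0, 0, 0, 0, 0.04, 0, -0.6]
    - [0, 0, 0, 0, 0.018, 0, -0.6]
    - [0, 0, 0, 0, 0, 0, -0.6]
    - [0, 0, 0, 0, 0, 0, 1]
    - [0, 0, 0, 0, 0, 0, 1]
    - [0, 0, 0, 0, 0, 0, 1]
    - [0, 0, 0, 0, 0, 0, 1]
  squeeze: 70

```text
time: 30.05
eef_pos: [0.4817, 0.2685, 0.132]
tcp_rot: [-0.705, -0.045, 0.041, 0.706]
contact_force: [-0.2, 0.4, 6.2]
opening: 0.478
```

Emit:
carry_out:
  moves:
    - [0, 0, 0, 0, -0.02, 0, 1]
    - [0, 0, 0, 0, -0.06, 0, 1]
    - [0, 0, 0, 0, -0.06, 0, 1]
    - [0, 0, 0, -0.0178, 0, -0.0513, 1]
    - [0, 0, 0, -0.0178, 0, -0.0513, 1]
    - [0, 0, 0, -0.0178, 0, -0.0513, 1]
    - [0, 0, 0, -0.0178, 0, -0.0513, 1]
    - [0, 0, 0, -0.0178, 0, -0.0513, 1]
    - [0, 0, 0, -0.0178, 0, -0.0513, 1]
    - [0, 0.174, 0, 0, 0, 0, 1]

```text
time: 31.3
eef_pos: [0.4102, -0.0538, 0.2694]
tcp_rot: [0.707, -0.022, 0.022, -0.706]
contact_force: [0.2, 0.4, -1.8]
opening: 0.483
```

Emit:
carry_out:
  moves:
    - [0, 0, 0, 0, 0, 0, 1]
    - [0, 0, 0, 0, 0, 0, 1]
    - [0, 0, 0, 0, 0, 0, 1]

```text
time: 31.68
eef_pos: [0.4112, -0.05, 0.2692]
tcp_rot: [-0.707, 0.018, -0.018, 0.707]
contact_force: [0.0, -0.7, -0.8]
opening: 0.471
```

Emit:
carry_out:
  moves:
    - [0, 0, 0, 0.0027, 0.011, -0.0522, 1]
    - [0, 0, 0, 0.0027, 0.01, -0.0522, 1]
    - [0, 0, 0, 0.0027, 0.01, -0.0521, 1]
    - [0, 0, 0, 0, 0, 0, 1]
    - [0, 0, 0, 0, 0, 0, 1]
    - [0, 0, 0, 0, 0, 0, 1]

```text
time: 32.42
eef_pos: [0.4113, -0.2062, 0.2386]
tcp_rot: [0.707, -0.018, 0.018, -0.707]
contact_force: [-0.8, -0.8, -1.8]
opening: 0.482
```

Run:
```python
from h import *
m=camera_model("wrist");w=read_camera("wrist");cv2.imwrite("pics/w11raw.png",w);s=get_state();print(s["eef_pos"].round(4),R.from_quat(s["tcp_rot"]).as_euler("zyx",True).round(2),s["contact_force"].round(1))
g=cv2.cvtColor(w,cv2.COLOR_BGR2GRAY).astype(float)
d=np.diff(g[285:360,275:286].mean(1)); print("neck v",285.5+d.argmax(),285.5+d.argmin())
e=s["eef_pos"]; a=np.radians(-2.92);X=np.array([np.cos(a),np.sin(a),0]);Y=np.array([-np.sin(a),np.cos(a),0])
for dx in(-.001,): print([proj("wrist",e+X*(dx+t)+[0,0,.013],m).round(1).tolist() for t in(-.005,.005)])
W8=cv2.imread("pics/w8raw.png")
for nm,I in(("w8",W8),("w11",w)):
  for v in(330,338,344): print(nm,v,[int(x) for x in I[v-1:v+2,245:320].min(2).mean(0)][::2])
```

```text
[ 0.4113 -0.2062  0.2386] [-3.000e-02  2.890e+00 -9.001e+01] [-0.9  0.8 -0.9]
neck v 300.5 297.5
[[282.6, 300.2], [282.5, 320.5]]
w8 330 [29, 42, 56, 56, 57, 56, 58, 59, 58, 54, 97, 192, 226, 232, 232, 235, 235, 220, 175, 87, 56, 58, 57, 56, 58, 57, 56, 58, 56, 58, 56, 56, 55, 57, 40, 33, 68, 64]
w8 338 [45, 54, 56, 56, 57, 54, 50, 46, 47, 52, 74, 179, 224, 232, 232, 235, 235, 221, 174, 82, 30, 16, 12, 16, 14, 19, 46, 56, 58, 57, 57, 57, 58, 57, 54, 49, 68, 121]
w8 344 [57, 55, 56, 57, 44, 24, 18, 20, 21, 21, 59, 172, 222, 232, 233, 234, 235, 221, 173, 81, 56, 55, 52, 52, 53, 56, 57, 58, 57, 58, 56, 58, 57, 58, 57, 59, 73, 151]
w11 330 [59, 58, 59, 59, 59, 59, 60, 59, 59, 59, 60, 59, 59, 119, 203, 230, 233, 233, 235, 232, 210, 146, 58, 60, 60, 59, 59, 58, 59, 59, 58, 58, 57, 56, 57, 57, 57, 58]
w11 338 [58, 59, 56, 57, 57, 57, 58, 56, 58, 57, 58, 57, 56, 112, 202, 230, 232, 232, 235, 232, 207, 143, 56, 58, 57, 57, 57, 56, 57, 58, 57, 57, 59, 58, 58, 58, 60, 61]
w11 344 [61, 61, 58, 57, 56, 57, 58, 58, 59, 59, 58, 60, 57, 107, 200, 229, 232, 232, 235, 232, 206, 142, 46, 39, 40, 46, 54, 59, 60, 58, 57, 59, 57, 57, 57, 59, 58, 59]
```

Emit:
carry_out:
  moves:
    - [0, 0, 0, 0.01, 0, -0.001, 1]
    - [0, 0, 0, 0.01, 0, 0, 1]
    - [0, 0, 0, 0.01, 0, 0, 1]
    - [0, 0, 0, 0, 0, 0, 1]

```text
time: 32.98
eef_pos: [0.4417, -0.21, 0.2383]
tcp_rot: [-0.707, 0.018, -0.018, 0.707]
contact_force: [-0.4, -0.1, 0.0]
opening: 0.476
```

Emit:
carry_out:
  moves:
    - [0, 0, 0, 0.01, 0, 0, 1]
    - [0, 0, 0, 0.01, 0, 0, 1]
    - [0, 0, 0, 0.01, 0, 0, 1]
    - [0, 0, 0, 0, 0, 0, 1]

```text
time: 33.48
eef_pos: [0.4715, -0.2116, 0.2383]
tcp_rot: [-0.707, 0.019, -0.018, 0.707]
contact_force: [0.8, 0.0, -0.3]
opening: 0.48
```

Emit:
carry_out:
  moves:
    - [0, 0, 0, 0.0125, 0.002, 0, 1]
    - [0, 0, 0, 0.0125, 0.002, 0, 1]
    - [0, 0, 0, 0.0125, 0.002, 0, 1]
    - [0, 0, 0, 0.0125, 0.002, 0, 1]
    - [0, 0, 0, 0.012, 0, 0, 1]
    - [0, 0, 0, 0.008, 0, 0, 1]
    - [0, 0, 0, 0.005, 0, 0, 1]
    - [0, 0, 0, 0, 0.003, 0, 1]
    - [0, 0, 0, 0, 0.002, 0, 1]
    - [0, 0, 0, 0, 0, 0, 1]

```text
time: 34.72
eef_pos: [0.5454, -0.2154, 0.225]
tcp_rot: [-0.707, 0.019, -0.018, 0.707]
contact_force: [-1.1, -0.4, -0.2]
opening: 0.471
```

Emit:
carry_out:
  moves:
    - [0, 0, 0, 0, 0.0015, 0, 1]
    - [0, 0, 0, 0, 0.001, 0, 1]
    - [0, 0, 0, 0, 0, 0, 1]

```text
time: 35.1
eef_pos: [0.5457, -0.2155, 0.2227]
tcp_rot: [-0.707, 0.019, -0.019, 0.707]
contact_force: [0.7, -0.1, -0.6]
opening: 0.475
```

Emit:
carry_out:
  moves:
    - [0, 0, 0, 0, 0.001, 0, 1]
    - [0, 0, 0, 0, 0.001, 0, 1]
    - [0, 0, 0, 0, 0, 0, 1]

```text
time: 35.48
eef_pos: [0.5458, -0.2155, 0.2209]
tcp_rot: [0.707, -0.019, 0.019, -0.707]
contact_force: [0.5, 0.0, -1.4]
opening: 0.473
```

Emit:
carry_out:
  moves:
    - [0, 0, 0, 0.003, 0, 0, 1]
    - [0, 0, 0, 0.003, 0, 0, 1]
    - [0, 0, 0, 0, 0, 0, 1]

```text
time: 35.85
eef_pos: [0.5521, -0.2159, 0.2209]
tcp_rot: [0.707, -0.018, 0.019, -0.707]
contact_force: [-0.4, 0.2, -0.6]
opening: 0.477
```

Emit:
carry_out:
  moves:
    - [0, 0, 0, 0.0, 0.001, 0, 1]
    - [0, 0, 0, 0, 0.0005, 0, 1]
    - [0, 0, 0, 0, 0, 0, 1]

```text
time: 36.22
eef_pos: [0.5521, -0.2159, 0.22]
tcp_rot: [0.707, -0.018, 0.019, -0.707]
contact_force: [0.5, 0.3, 2.4]
opening: 0.478
```

Emit:
carry_out:
  moves:
    - [0, 0, 0, 0.0015, 0, 0, 1]
    - [0, 0, 0, 0.0015, 0, 0, 1]
    - [0, 0, 0, 0, 0, 0, 1]

```text
time: 36.6
eef_pos: [0.5543, -0.2161, 0.2194]
tcp_rot: [0.707, -0.019, 0.018, -0.707]
contact_force: [-3.4, -0.0, 5.4]
opening: 0.477
```

Emit:
carry_out:
  moves:
    - [0, 0, 0, 0.001, 0, 0, 1]
    - [0, 0, 0, 0.001, 0, 0, 1]
    - [0, 0, 0, 0, 0, 0, 1]

```text
time: 36.98
eef_pos: [0.5568, -0.2162, 0.2194]
tcp_rot: [0.707, -0.019, 0.019, -0.707]
contact_force: [-4.9, 0.2, 5.4]
opening: 0.476
```

Emit:
carry_out:
  moves:
    - [0, 0, 0, 0.001, -0.001, 0, 1]
    - [0, 0, 0, 0.001, 0, 0, 1]
    - [0, 0, 0, 0, 0, 0, 1]

```text
time: 37.35
eef_pos: [0.5579, -0.2162, 0.2197]
tcp_rot: [-0.707, 0.02, -0.018, 0.707]
contact_force: [-5.6, -1.0, 3.9]
opening: 0.479
```

Emit:
carry_out:
  moves:
    - [0, 0, 0, 0.001, 0, 0, 1]
    - [0, 0, 0, 0.0005, 0, 0, 1]
    - [0, 0, 0, 0, 0, 0, 1]

```text
time: 37.72
eef_pos: [0.5587, -0.2163, 0.2195]
tcp_rot: [-0.707, 0.021, -0.017, 0.707]
contact_force: [-8.3, 0.2, 4.5]
opening: 0.475
```

Emit:
carry_out:
  moves:
    - [0, 0, 0, 0.001, 0, 0, 1]
    - [0, 0, 0, 0.0005, 0, 0, 1]
    - [0, 0, 0, 0, 0, 0, 1]

```text
time: 38.1
eef_pos: [0.5594, -0.2163, 0.2193]
tcp_rot: [-0.707, 0.021, -0.016, 0.707]
contact_force: [-9.3, -0.3, 4.9]
opening: 0.476
```

Emit:
carry_out:
  moves:
    - [0, 0, 0, 0, 0, 0, 0.0]
    - [0, 0, 0, 0, 0, 0, -0.3]
    - [0, 0, 0, 0, 0, 0, -0.45]
    - [0, 0, 0, 0, 0, 0, -0.45]
    - [0, 0, 0, 0, -0.02, 0, -0.45]
    - [0, 0, 0, 0, -0.04, 0, -0.45]
    - [0, 0, 0, 0, -0.04, 0, -0.45]
    - [0, 0, 0, 0, 0, 0, -0.45]
    - [0, 0, 0, 0, 0, 0, -0.45]

```text
time: 39.22
eef_pos: [0.5618, -0.2163, 0.3209]
tcp_rot: [0.707, -0.018, 0.019, -0.707]
contact_force: [-0.5, 0.3, 0.2]
opening: 0.725
```

```bash
cat > fin.py <<'E'
from h import *
m=camera_model("wrist");w=read_camera("wrist");cv2.imwrite("pics/w12raw.png",w);cv2.imwrite("pics/s12.png",read_camera("scene"));s=get_state();print(s["eef_pos"].round(4),s["time"],s["contact_force"].round(1),s["opening"])
g=cv2.cvtColor(w,cv2.COLOR_BGR2GRAY).astype(np.float32); a=np.radians(-2.92);X=np.array([np.cos(a),np.sin(a),0]);Y=np.array([-np.sin(a),np.cos(a),0])
for zt,nm in((.234,"neck tops"),(.192,"body tops")):
    c=np.array([.555,-.2145,zt]); print(nm,"rows: x rel (mm); cols y rel")
    ys=np.arange(-.03,.0301,.003) if zt>.2 else np.arange(-.09,.0901,.01)
    print("     ",*(f"{y*1e3:3.0f}" for y in ys))
    for x in np.arange(-.012,.042,.0015): print(f"{x*1e3:5.1f}",*(f"{int(cv2.getRectSubPix(g,(1,1),tuple(map(float,proj('wrist',c+X*x+Y*y,m))))[0,0]):3d}" for y in ys))
E
python3 fin.py
```

```text
[ 0.5612 -0.216   0.3189] 39.325 [-0.3  0.3  0.4] 0.725823188415174
neck tops rows: x rel (mm); cols y rel
      -30 -27 -24 -21 -18 -15 -12  -9  -6  -3  -0   3   6   9  12  15  18  21  24  27  30
-12.0 232 232 232 102 100 103 106 107 104 100  99 100 104 107 110 209 231 230 230 230 228
-10.5 235 234 220 100  99 103 106 107 104  99 100 100 104 109 110 213 234 234 233 229 228
 -9.0 233 234 167 101  98 104 106 106 103  99  98 100 104 109 110 206 236 236 235 230 228
 -7.5 208 207 108  99  99 104 106 104 102  99  99 101 104 109 110 192 236 235 235 230 228
 -6.0 227 223 142 137 141 137 135 133 127 112 114 116 111 117 118 175 229 229 229 229 228
 -4.5 229 231 232 230 233 233 233 231 226 212 214 218 216 222 223 224 229 229 229 229 228
 -3.0 232 232 233 231 235 238 239 237 233 230 230 233 237 240 242 239 233 233 233 230 225
 -1.5 235 235 233 229 234 237 238 237 233 229 230 232 235 239 241 239 235 235 235 231 224
 -0.0 235 235 233 230 234 237 238 236 233 229 229 232 235 239 241 240 236 236 237 234 230
  1.5 213 218 233 230 234 237 238 236 233 229 229 232 236 239 241 238 230 230 229 229 229
  3
[... 4709 characters left out ...]
 239 232 232  58 141 149 151 152 152 150 146
 30.0 150 147 145 143 142 147  98  59 239 233 232  58 136 148 148 147 143 142 140
 31.5 141 141 142 143 147 151 123  94 208 235 230  88 139 141 137 134 137 137 141
 33.0 143 143 141 145 149 146 144 141 171 238 229 124 128 141 137 136 136 138 141
 34.5 141 138 141 145 146 146 145 144 237 238 228  78  81 147 145 142 139 137 137
 36.0 134 137 143 145 144 144 144 141 244 238 229  38  37 147 146 146 145 145 139
 37.5 130 139 143 144 145 147 146 144 244 238 229  39  38 148 147 148 148 152 148
 39.0 138 142 146 147 148 147 144 147 243 238 229  41  41 147 148 152 154 155 155
 40.5 146 147 148 149 148 147 143 153 244 238 229  44  41 147 152 154 157 156 157
```

Emit:
carry_out:
  moves:
    - [0, 0, 0, 0, -0.03, 0, -0.45]
    - [0, 0, 0, 0, 0, 0, -0.45]
    - [0, 0, 0, 0, 0, 0, -0.45]
    - [0, 0, 0, 0, 0, 0, -0.45]

```text
time: 39.83
eef_pos: [0.5613, -0.2161, 0.3484]
tcp_rot: [-0.706, 0.02, -0.018, 0.707]
contact_force: [0.7, 0.6, -0.6]
opening: 0.729
```

Run:
```python
from h import *
a=read_camera("scene");[read_camera("scene") for _ in range(4)];b=read_camera("scene");s0=cv2.imread("pics/scene0.png")
d=cv2.absdiff(a,b).max(2)[150:280,130:260]; print("moving px by stand",(d>25).sum())
for n,(x,y,w,h) in dict(jar=(250,215,35,40),knife=(255,165,50,50),pot=(235,245,45,60)).items(): print(n,(cv2.absdiff(s0,b).max(2)[y:y+h,x:x+w]>40).sum())
s=get_state();print(s["time"],s["contact_force"].round(1)); print(sign_off())
```

```text
moving px by stand 0
jar 0
knife 0
pot 0
40.125 [ 0.2  0.4 -0.3]
the job is handed in; nothing more can be done
None
```

I hung the large, medium and small palettes in that order by their thumb holes. Each was slid back until the push built to about 9 to 11 N, then released. I handed the job in at about 40 s.

**Last checks**
- **Position:** In the wrist image, the three neck tops lie 10 mm apart with no gap between them. That puts the large palette's mid-plane at about stand x = 52 mm. The rubber plate sits against the bracket with at most about 1.5 mm of gap visible.
- **At rest:** Two frames 0.25 s apart show no movement at the stand. The gripper is about 10 cm above the palettes.
- **Bystanders:** The jar, pot and knife show no change from the first picture.

**What disagreed or stayed unchecked**
- **Hook height:** The camera fit put the shank's top at about 188 mm, but lowering the palettes until they touched gave about 178 to 180 mm. I used the felt height for the medium and small palettes.
- **Forces:** The highest force I read while pressing on the hook was about 15 N combined, below the 25 N limit. I only saw the force at the end of each move, not during it.
- **No final look:** The 12-picture viewing limit was used up before the medium was checked, so the last two palettes were confirmed by image measurements only. The camera calibration is good to about 2 mm.

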